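# Sort the tin tulips and pot up the yellow ones

### The job

Make up the order: turn the upside-down square tin pot over so that it stands mouth-up, wholly on the blue felt mat, and put every yellow tulip bud from the sloped bin down into it, none perched above its rim. Set every red bud in the white tray for the next order. Do not disturb the flower tin, wire spool and screwdriver, and leave everything at rest.

Things in the scene. Friction and masses are not known exactly. Their poses are not given: they have to be found in the camera images.
- pot: square steel tin planter, two blue stripes, 66 x 66 mm outside, 72 mm tall, walls and bottom 3 mm (inside 60 x 60 x 69 mm: two by two buds fit side by side), open at the mouth, about 160 g. Origin at the centre of the outer face of its bottom; z points from the bottom out of the mouth (72 mm to the rim); x and y are square to the sides. It starts mouth-down on the bench (bottom on top)
- mat: thin blue felt mat fixed to the bench, 130 x 130 mm square, 4 mm thick; origin at the centre of its underside, z up, x and y along its sides. It lies on the other side of the bench from the pot, left or right
- bin: shallow wooden bin fixed on the bench, 114 x 356 mm, its plywood floor sloping at 14 degrees, low side towards the robot (-x), high side at +x. Thin dividers, 10 mm above the floor, make eight compartments side by side along y, 44 mm apart, each about 40 mm (y) by 106 mm (x). Origin on the bench under the middle of the bin; the floor's upper face is 25 mm above it there
- tray: shallow square white tray fixed to the bench between pot and mat, 116 x 116 mm, walls and floor 3 mm, walls 12 mm tall over all; origin at the centre of its underside, x and y along its sides
- planter: bystander: round finished tin with red flowers, 72 mm across, 70 mm tall (about 150 mm with flowers); origin at the centre of its underside
- spool: bystander: standing spool of copper wire with black flanges, 68 mm across, 48 mm tall; origin at the centre of its underside
- driver: bystander: screwdriver lying on the bench at the side; origin under its middle
- yellow1: yellow folded-tin tulip bud, a square block shape 22 x 22 mm and 34 mm tall (25 g), green base, four petal tips on top. Origin at its centre, z along its height towards the petals, x and y square to its sides. It starts standing in one compartment of the bin, leaning towards the robot with the slope; may be absent (None)
- yellow2: yellow folded-tin tulip bud, a square block shape 22 x 22 mm and 34 mm tall (25 g), green base, four petal tips on top. Origin at its centre, z along its height towards the petals, x and y square to its sides. It starts standing in one compartment of the bin, leaning towards the robot with the slope; may be absent (None)
- yellow3: yellow folded-tin tulip bud, a square block shape 22 x 22 mm and 34 mm tall (25 g), green base, four petal tips on top. Origin at its centre, z along its height towards the petals, x and y square to its sides. It starts standing in one compartment of the bin, leaning towards the robot with the slope; may be absent (None)
- yellow4: yellow folded-tin tulip bud, a square block shape 22 x 22 mm and 34 mm tall (25 g), green base, four petal tips on top. Origin at its centre, z along its height towards the petals, x and y square to its sides. It starts standing in one compartment of the bin, leaning towards the robot with the slope; may be absent (None)
- yellow5: yellow folded-tin tulip bud, a square block shape 22 x 22 mm and 34 mm tall (25 g), green base, four petal tips on top. Origin at its centre, z along its height towards the petals, x and y square to its sides. It starts standing in one compartment of the bin, leaning towards the robot with the slope; may be absent (None)
- red1: red folded-tin tulip bud, a square block shape 22 x 22 mm and 34 mm tall (25 g), green base, four petal tips on top. Origin at its centre, z along its height towards the petals, x and y square to its sides. It starts standing in one compartment of the bin, leaning towards the robot with the slope
- red2: red folded-tin tulip bud, a square block shape 22 x 22 mm and 34 mm tall (25 g), green base, four petal tips on top. Origin at its centre, z along its height towards the petals, x and y square to its sides. It starts standing in one compartment of the bin, leaning towards the robot with the slope
- red3: red folded-tin tulip bud, a square block shape 22 x 22 mm and 34 mm tall (25 g), green base, four petal tips on top. Origin at its centre, z along its height towards the petals, x and y square to its sides. It starts standing in one compartment of the bin, leaning towards the robot with the slope

How it is judged:
On the way:
1. the pot stands mouth-up, let go by the robot (angle between pot's own z axis and vertical below 0.15 rad and height (world z) of pot below 0.02 m and contact force between the fingers and pot below 0.3 N and linear speed of pot below 0.03 m/s), for 0.2 s.
At the end, for the whole second after the job is handed in: The pot stands mouth-up (within 0.15 rad) with its centre within 34 mm of the mat's centre along each of the mat's sides, the centre of every yellow bud present is inside the pot below its rim, every red bud lies or stands in the tray, and the pot and buds are at rest (angle between pot's own z axis and vertical below 0.15 rad and height (world z) of pot below 0.02 m and x of pot in the frame of mat between -0.034 and 0.034 m and y of pot in the frame of mat between -0.034 and 0.034 m and x of yellow1 in the frame of pot between -0.032 and 0.032 m and y of yellow1 in the frame of pot between -0.032 and 0.032 m and z of yellow1 in the frame of pot between 0 and 0.072 m and x of yellow2 in the frame of pot between -0.032 and 0.032 m and y of yellow2 in the frame of pot between -0.032 and 0.032 m and z of yellow2 in the frame of pot between 0 and 0.072 m and x of yellow3 in the frame of pot between -0.032 and 0.032 m and y of yellow3 in the frame of pot between -0.032 and 0.032 m and z of yellow3 in the frame of pot between 0 and 0.072 m and x of yellow4 in the frame of pot between -0.032 and 0.032 m and y of yellow4 in the frame of pot between -0.032 and 0.032 m and z of yellow4 in the frame of pot between 0 and 0.072 m and x of yellow5 in the frame of pot between -0.032 and 0.032 m and y of yellow5 in the frame of pot between -0.032 and 0.032 m and z of yellow5 in the frame of pot between 0 and 0.072 m and x of red1 in the frame of tray between -0.056 and 0.056 m and y of red1 in the frame of tray between -0.056 and 0.056 m and z of red1 in the frame of tray between 0 and 0.045 m and x of red2 in the frame of tray between -0.056 and 0.056 m and y of red2 in the frame of tray between -0.056 and 0.056 m and z of red2 in the frame of tray between 0 and 0.045 m and x of red3 in the frame of tray between -0.056 and 0.056 m and y of red3 in the frame of tray between -0.056 and 0.056 m and z of red3 in the frame of tray between 0 and 0.045 m and linear speed of each of pot, yellow1, yellow2, yellow3, yellow4, yellow5, red1, red2, red3 below 0.03 m/s); the robot touches nothing.
It fails at once if the flower tin is shoved more than 30 mm (distance of planter from where it was at the start of the episode above 0.03 m).
It fails at once if the wire spool is shoved more than 30 mm (distance of spool from where it was at the start of the episode above 0.03 m).
It fails at once if the screwdriver is shoved more than 30 mm (distance of driver from where it was at the start of the episode above 0.03 m).
Of yellow1, yellow2, yellow3, yellow4, yellow5 only 3 to 5 are there at a start; the rules pass over those that are not, and their reading is None.
At some moment in a run one of pot, yellow1, yellow2, yellow3, yellow4, yellow5, red1, red2, red3 may be knocked a few centimetres aside while the robot is not near it.
Once in a run the grip may slacken for a moment while it holds something.
It also fails if it takes over 210 s, if anything falls off the work surface, if the arm or the gripper's body presses on something with over 40 N, if the wrist force passes 120 N, or if a joint passes its speed limit or range.

### The arm

A 6-joint arm with a two-finger parallel gripper is mounted at the origin on the work surface. World frame = base frame: x ahead of the robot, y to its left, z up, the work surface at z = 0. Lengths are in m, angles in rad, forces in N, time in s.
With the tool pointing down it reaches from about 0.35 to 0.775 m from the base axis. Payload 5.5 kg.
Tool frame: the origin (TCP) lies between the finger pads; the fingertips stand 19 mm ahead of it and the grasp point (between the pads) is the TCP; z points along the fingers, y is the line along which they close (so a half turn about z gives the same grasp; the last joint's range is limited). The gripper opens to 85 mm and grips with 20 to 120 N. Pads are 22 mm wide; open, the fingers measure 114 mm over their backs; the gripper's body (76 mm by 85 mm) begins 54 mm behind the grasp point. The pads swing forward as they close: fully open they stand 13 mm farther back than shut.
Start: joints at [-1.301, 0.313, 0.046, 1.304, 0, 1.431], TCP at [0.229, -0.527, 0.25] pointing down, gripper open.
Joint ranges: [-2.76, 2.76], [-0.86, 1.69], [-1.03, 1.26], [-2.2, 2.34], [-1.47, 1.5], [-3.14, 3.14]. Speed limits (rad/s): [2.57, 2.57, 3.14, 3.14, 3.14, 3.14].

### API

Orientations are given as a unit quaternion [w, x, y, z].
In Python, from workcell import env gives the robot as it stands.
- The arm moves only by the shell command python3 -m pendant 'ROWS' [FORCE]. ROWS is JSON, a list of rows, each an object with "travel": the shift along the tool's x, y, z scaled (see below), a list of three; "rot": the turn, a rotation vector about the tool's x, y, z scaled (see below), a list of three; "fingers": the opening, from -1 (shut) to 1 (fully open). In form: [{"travel": [dx, dy, dz], "rot": [wx, wy, wz], "fingers": fingers}, ...]. A call has 1 to 10 rows; each row is the pose to reach, as a shift and turn from the pose commanded when the call began, along the tool's axes at that moment; what a row does not reach only later rows make up. The controller multiplies each number of a shift by 0.12 m and each number of a turn by 60 degrees. A row lasts 1/10 s, in which the tool goes at most 50 mm and 8.59 degrees, less where a joint would pass 70% of its speed; a pose out of reach is approached as far as the arm can. A call with a number of a shift or a turn outside -1 to 1 is refused whole. A call with a gripper value outside its range is refused whole. The fingers move at their own pace and stop on an object; FORCE is the grip in N (left out, the last holds). Time passes only in rows, so rows that repeat a pose let the fingers close. It gives the time, the measured TCP pose, the force, the opening and the grip force at its end, in the units of the state.
- env.get_state(): the state, without advancing time (a new reading comes with each control period).
- env.read_camera(name): name is "scene" or "top" or "wrist"; returns (picture, depth): 400x640x3 uint8, blue, green, red; 400x640 float32, m along the optical axis (not along the pixel's ray), 0 where there is no reading.
- env.camera_model(name): a dict with "fovy" (degrees; the focal length in pixels is half the picture's height over the tangent of half this angle, whatever the lens; pixels are square), "cx", "cy" (the principal point, pixels), "rvec" (rotation vector, rad) and "tvec" (3), from world to camera coordinates, as OpenCV has them; the wrist camera has in their place "T_tool_cam" (4x4, takes a point from camera to tool coordinates, whose origin is the TCP and whose axes are the flange's). Camera axes: x right, y down, z forward; pixel columns grow to the right and rows downward; lengths in m; the calibration is good to about 2 mm. A picture is of the moment at which its call begins: read the wrist's pose just before it. camera_model takes no time and is no camera call.
- env.hand_in(): hands the job in; it is judged then, once.
Trained networks look in the newest picture that a camera, given by its name, has taken for a name from the list of things; names that differ only in an ending like _2 or _b are one class to them, and where a whole thing is asked for, a point or a joint stands for the part that bears it (a point fixed in the world has none). Each returns a list of dicts, best first, with "conf" (0 to 1); they miss things now and then, are a little off and sometimes report something else, mostly with a low value. They report only what shows in the picture. A call takes as long as a camera call.
- env.outline_of(camera, target): "mask" (400x640 bool, what is visible of it) and "xy" ([column, row] in pixels, amid what is visible of it).
The state is a dict: "clock": time; "joint_pos": joint angles; "qvel": joint speeds; "tau": joint torques, N m; "tcp_pos": TCP position; "orientation": TCP orientation; "wrist_force": force on the tool from outside, world axes, zero at the start; "ft_torque": the same for the moment, N m; "finger_gap": finger opening in m; "grip_force": force on a finger pad.
Only numpy, scipy, OpenCV 4.12 (cv2) and the standard library are available. Lean on these libraries where they do the work, as an engineer would, in place of code of your own. Each camera call takes 0.05 s, during which the arm holds its last target. There are 200 camera calls.

## Working session

There is one attempt and no reset: what is moved stays moved. The work goes in short steps, Python scripts to look and compute and a shell command to move; the robot and the scene stay as the last step left them, time stands still between calls to the robot, and variables do not carry over. Pictures are saved under pics/ and viewed, at most 14 in all, crops included, and the job is handed in when it is done.

```bash
ls; mkdir -p pics; cat > h.py <<'E'
import numpy as np, cv2
from scipy.spatial.transform import Rotation as R
from workcell import env
def cam(n):
    m=env.camera_model(n); f=200/np.tan(np.radians(m["fovy"])/2)
    if "rvec" in m:
        Rm=cv2.Rodrigues(np.array(m["rvec"],float))[0]; t=np.array(m["tvec"],float).ravel()
        T=np.eye(4);T[:3,:3]=Rm.T;T[:3,3]=-Rm.T@t
    else:
        s=env.get_state();q=s["orientation"];T=np.eye(4)
        T[:3,:3]=R.from_quat([q[1],q[2],q[3],q[0]]).as_matrix();T[:3,3]=s["tcp_pos"]
        T=T@np.array(m["T_tool_cam"])
    return f,m["cx"],m["cy"],T
def shot(n,save=None):
    c=cam(n); p,d=env.read_camera(n)
    if save: cv2.imwrite("pics/"+save,p)
    f,cx,cy,T=c; v,u=np.mgrid[:400,:640]
    X=np.stack([(u-cx)/f*d,(v-cy)/f*d,d],-1)@T[:3,:3].T+T[:3,3]
    X[d==0]=np.nan
    return p,d,X
def tool():
    s=env.get_state();q=s["orientation"]
    return np.array(s["tcp_pos"]),R.from_quat([q[1],q[2],q[3],q[0]])
E
python3 - <<'E'
from h import *
np.set_printoptions(precision=4,suppress=True)
s=env.get_state();print({k:np.round(v,4) for k,v in s.items()})
print(tool()[1].as_matrix())
for n in("scene","top"):
    p,d,X=shot(n,n+"0.png");print(n,cam(n)[3],(d==0).mean())
    for t in ["pot","mat","bin","tray","planter","spool","driver","yellow1","red1"]:
        for o in env.outline_of(n,t):
            m=o["mask"];P=X[m];P=P[~np.isnan(P[:,0])]
            if o["conf"]>.3 and len(P): print(t,round(o["conf"],2),np.round(o["xy"]),m.sum(),np.median(P,0),np.percentile(P,3,axis=0),np.percentile(P,97,axis=0))
print(env.camera_model("wrist"))
E
```

```text
pics
{'clock': np.float64(0.0), 'joint_pos': array([-1.3006,  0.314 ,  0.0449,  1.3036,  0.    ,  1.4312]), 'qvel': array([ 0.0015,  0.0001, -0.0008,  0.0004, -0.0021, -0.0002]), 'tau': array([  0.0004, -48.0628,  29.8532,   0.0193,  -0.0002,  -0.    ]), 'tcp_pos': array([ 0.2289, -0.5269,  0.2494]), 'orientation': array([-0.001 ,  0.9791,  0.2034, -0.0001]), 'wrist_force': array([-0.2941,  0.7853, -0.9652]), 'ft_torque': array([-0.0515, -0.0603, -0.0259]), 'grip_force': np.float64(0.0), 'finger_gap': np.float64(0.0851)}
[[ 0.9172  0.3984 -0.0005]
 [ 0.3984 -0.9172  0.0019]
 [ 0.0003 -0.0019 -1.    ]]
scene [[-0.704   0.4479 -0.5511  1.1206]
 [ 0.7101  0.4384 -0.5509  0.6643]
 [-0.0052 -0.7793 -0.6267  0.8136]
 [ 0.      0.      0.      1.    ]] 0.003875
pot 0.95 [265. 172.] 910 [ 0.492  -0.195   0.0531] [ 0.4505 -0.2497  0.0011] [ 0.5158 -0.1808  0.0739]
mat 0.66 [401. 259.] 2053 [0.4432 0.2643 0.0045] [0.3769 0.1977 0.0017] [0.507  0.3257 0.0074]
bin 0.65 [266. 174.] 892 [ 0.492  -0.1931  0.0532] [ 0.451 -0.248  0.002] [ 0.5158 -0.1807  0.0739]
bin 0.57 [279. 246.] 3994 [0.6529 0.0
[... 1879 characters left out ...]
4 0.0437] [0.6326 0.0748 0.0593]
driver 0.6 [154. 294.] 527 [0.2602 0.4233 0.0214] [0.2067 0.3999 0.0002] [0.3761 0.4666 0.0286]
yellow1 0.41 [312. 141.] 69 [0.624  0.0216 0.055 ] [0.6136 0.0115 0.0459] [0.6353 0.0315 0.0628]
yellow1 0.39 [349. 141.] 62 [ 0.6245 -0.0619  0.0552] [ 0.6146 -0.0714  0.0437] [ 0.6366 -0.0533  0.0611]
red1 0.61 [260. 144.] 74 [0.6221 0.1479 0.0542] [0.6133 0.1378 0.0429] [0.6322 0.1582 0.0606]
{'fovy': 71.68645600079091, 'cx': 324.1537041934939, 'cy': 201.95251691950043, 'T_tool_cam': array([[-0.0005, -0.9652, -0.2615,  0.0661],
       [ 1.    , -0.0004, -0.0005, -0.0007],
       [ 0.0003, -0.2615,  0.9652, -0.1251],
       [ 0.    ,  0.    ,  0.    ,  1.    ]])}
```

View pics/top0.png

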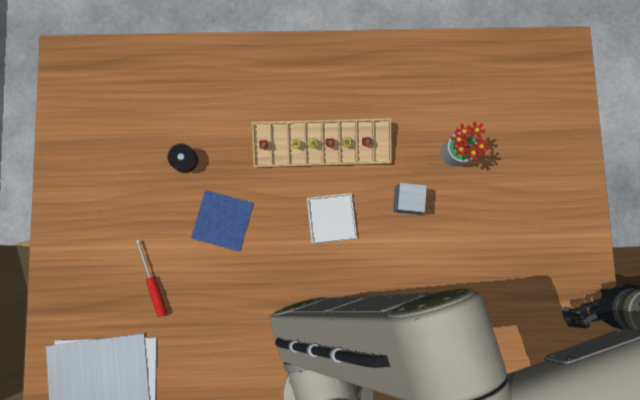

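```bash
python3 - <<'E'
from h import *
np.set_printoptions(precision=4,suppress=True)
def rect(n,x,m):
    P=x[m];r=cv2.minAreaRect((P[:,:2]*1000).astype(np.float32));print(n,np.round(r[0],1),np.round(r[1],1),round(r[2],1),'z',np.median(P[:,2]),len(P))
p,d,X=shot("top")
p2,d2,X2=shot("scene")
hsv=cv2.cvtColor(p,cv2.COLOR_BGR2HSV)
for nm,I,x in(("top",p,X),("scene",p2,X2)):
    h=cv2.cvtColor(I,cv2.COLOR_BGR2HSV)
    rect("pottop "+nm,x,(x[...,2]>.064)&(x[...,2]<.08)&(x[...,1]>-.29)&(x[...,1]<-.1)&(x[...,0]<.53))
    rect("mat "+nm,x,(h[...,0]>95)&(h[...,0]<130)&(h[...,1]>90)&(x[...,1]>.15)&(x[...,1]<.38)&(x[...,0]<.55)&(x[...,2]<.012))
    for k in range(8):
        y=(k-3.5)*.044
        m=(abs(x[...,1]-y-.0)<.02)&(abs(x[...,0]-.62)<.05)&(x[...,2]>.045)&(h[...,1]>100)
        if m.sum()>15:
            P=x[m];t=P[P[:,2]>.048];print(nm,k,m.sum(),np.median(h[m],0),t.mean(0),t.min(0),t.max(0))
    m=(x[...,1]>-.1)&(x[...,1]<.06)&(x[...,0]>.36)&(x[...,0]<.52)&(x[...,2]>.008)&(x[...,2]<.018)
    rect("tray "+nm,x,m)
cv2.imwrite("pics/scene0c.png",cv2.resize(p2[110:360,150:550],(800,500)))
E
```

```text
pottop top [ 477.3 -218.2] [67.  67.1] 82.5 z 0.07161388196765484 729
mat top [436.7 259.6] [127.6 126.4] 73.4 z 0.0035527856835718685 2420
top 1 60 [  3.5 161.  128. ] [ 0.6251 -0.1153  0.0553] [ 0.6148 -0.1254  0.048 ] [ 0.6345 -0.1052  0.063 ]
top 2 53 [ 26. 160. 158.] [ 0.6257 -0.0629  0.0549] [ 0.613  -0.0726  0.0481] [ 0.6372 -0.0539  0.0624]
top 3 59 [  3. 159. 131.] [ 0.6246 -0.0211  0.0558] [ 0.6147 -0.0319  0.0492] [ 0.6348 -0.0112  0.0611]
top 4 63 [ 25. 154. 157.] [0.6241 0.0211 0.054 ] [0.6136 0.0114 0.0482] [0.6358 0.0317 0.0605]
top 5 62 [ 26.  152.5 162.5] [0.6245 0.0647 0.0544] [0.6142 0.0543 0.0481] [0.6339 0.0746 0.0624]
top 7 60 [  4.  149.  135.5] [0.6235 0.1472 0.0545] [0.6135 0.1375 0.048 ] [0.6333 0.1581 0.0619]
tray top [437.7 -26.1] [121.7 129.8] 7.8 z 0.011001912515091528 255
pottop scene [-108.8 -234.2] [1252.9   77.2] 1.5 z 0.07175662129216476 393
mat scene [-32.7 320.1] [ 141.4 1093.4] 82.9 z 0.004179318690581635 2247
scene 1 69 [  4. 199. 116.] [ 0.6298 -0.1113  0.0552] [ 0.6166 -0.1238  0.0481] [ 0.6407 -0.1023  0.0613]
scene 2 79 [ 26. 211. 143.] [ 0.6296 -0.0604  0.055 ] [ 0.6167 -0.0737  0.0481] [ 0.6404 -0.0494  0.0629]
scene 3 83 [  4. 192. 118.] [ 0.6298 -0.0179  0.0549] [ 0.6162 -0.0307  0.0482] [ 0.6402 -0.0076  0.0622]
scene 4 86 [ 26. 218. 138.] [0.6291 0.0246 0.0546] [0.6162 0.0106 0.0481] [0.6405 0.0337 0.0613]
scene 5 91 [ 26. 221. 141.] [0.6293 0.0676 0.0549] [0.6151 0.0554 0.0483] [0.6398 0.0772 0.0619]
scene 7 95 [  4. 194. 117.] [0.6289 0.151  0.055 ] [0.6158 0.1387 0.0482] [0.6386 0.1606 0.0622]
tray scene [439.8 -20.6] [120.7 118.9] 5.1 z 0.011316099518464906 237
```

The top view shows the pot at pixel (411,198), the mat at (222,220), and the tray at (331,218). The bin holds red buds at columns 264, 330 and 367 and yellow buds at 296, 313 and 347, so 3 yellow and 3 red.

Plan for the pot: grip it from the side with the tool nearly horizontal, pointing +y, and roll 180°. Then set it on the mat.

```bash
cat >> h.py <<'E'
def Rt(az,el,flip=0):
    "tool z at azimuth az, el deg below horizontal, tool y horizontal"
    a,e=np.radians(az),np.radians(el)
    z=np.array([np.cos(e)*np.cos(a),np.cos(e)*np.sin(a),-np.sin(e)])
    y=np.array([np.sin(a),-np.cos(a),0.])*(-1 if flip else 1)
    return R.from_matrix(np.c_[np.cross(y,z),y,z])
def plan(P=None,Q=None):
    p,q=tool()
    P=p if P is None else np.array(P); Q=q if Q is None else Q
    print("travel",np.round(q.inv().apply(P-p)/.12,3),"rot",np.round(np.degrees((q.inv()*Q).as_rotvec())/60,3))
def st():
    s=env.get_state();print(round(s["clock"],2),"tcp",np.round(s["tcp_pos"],4),"j",np.round(s["joint_pos"],2),"gap",round(s["finger_gap"],4),"F",np.round(s["wrist_force"],1),round(s["grip_force"],1));p,q=tool();print(np.round(q.as_matrix(),3).tolist())
E
python3 - <<'E'
from h import *
p,d,x=shot("scene")
m=(x[...,2]>.066)&(x[...,2]<.078)&(x[...,1]>-.29)&(x[...,1]<-.15)&(x[...,0]<.53)&(x[...,0]>.42)
print(cv2.minAreaRect((x[m][:,:2]*1000).astype(np.float32)))
h=cv2.cvtColor(p,cv2.COLOR_BGR2HSV)
m=(h[...,0]>95)&(h[...,0]<130)&(h[...,1]>90)&(x[...,1]>.15)&(x[...,1]<.35)&(x[...,0]<.55)&(x[...,0]>.35)&(x[...,2]<.012)
print(cv2.minAreaRect((x[m][:,:2]*1000).astype(np.float32)))
for f in(0,1): plan([.35,-.45,.25],Rt(82.5,10,f))
for f in(0,1): plan([.35,-.45,.25],Rt(82.5,45,f))
E
```

```text
((479.7061767578125, -218.44110107421875), (74.14683532714844, 67.75817108154297), 81.3465805053711)
((440.43243408203125, 260.5942687988281), (127.37294006347656, 128.23912048339844), 74.0647201538086)
travel [ 1.181 -0.19   0.003] rot [ 0.682  1.206 -0.813]
travel [ 1.181 -0.19   0.003] rot [ 1.366 -0.773  1.628]
travel [ 1.181 -0.19   0.003] rot [ 0.386  0.681 -0.931]
travel [ 1.181 -0.19   0.003] rot [ 0.785 -0.444  1.894]
```

```bash
python3 -m pendant '[{"travel":[0.6,-0.1,0],"rot":[0.34,0.6,-0.4],"fingers":1},{"travel":[0.6,-0.1,0],"rot":[0.34,0.6,-0.4],"fingers":1},{"travel":[0.6,-0.1,0],"rot":[0.34,0.6,-0.4],"fingers":1},{"travel":[0.6,-0.1,0],"rot":[0.34,0.6,-0.4],"fingers":1},{"travel":[0.6,-0.1,0],"rot":[0.34,0.6,-0.4],"fingers":1},{"travel":[0.6,-0.1,0],"rot":[0.34,0.6,-0.4],"fingers":1},{"travel":[0.6,-0.1,0],"rot":[0.34,0.6,-0.4],"fingers":1}]' 40; python3 -c "
from h import *
st();plan([.46,-.35,.15],Rt(82.5,10))"
```

```text
clock: 1.85
tcp_pos: [0.2894, -0.4888, 0.2464]
orientation: [-0.234, 0.853, 0.383, 0.264]
wrist_force: [-0.2, -0.0, 0.5]
finger_gap: 0.0854
grip_force: 0.0
1.85 tcp [ 0.2894 -0.4888  0.2464] j [-1.37  0.76  0.54  1.97  0.39  0.8 ] gap 0.0854 F [-0.2 -0.   0.5] 0.0
[[0.566, 0.778, 0.272], [0.53, -0.596, 0.603], [0.631, -0.197, -0.75]]
travel [0.912 0.575 1.686] rot [ 0.344  0.599 -0.416]
```

```bash
python3 -c "
from h import *
plan([.48,-.1,.3],Rt(-97.5,89,1));plan([.48,-.1,.3],Rt(-97.5,50,1))"
```

```text
travel [ 2.9   -0.784  2.048] rot [-0.008 -0.716 -0.544]
travel [ 2.9   -0.784  2.048] rot [-0.202 -1.347 -0.543]
```

```bash
python3 -m pendant '[{"travel":[0.97,-0.26,0.68],"rot":[0,0,0],"fingers":1},{"travel":[0.97,-0.26,0.68],"rot":[0,0,0],"fingers":1},{"travel":[0.97,-0.26,0.68],"rot":[0,0,0],"fingers":1},{"travel":[0.97,-0.26,0.68],"rot":[0,0,0],"fingers":1}]' >/dev/null
python3 -m pendant '[{"travel":[0.97,-0.26,0.68],"rot":[0,0,0],"fingers":1},{"travel":[0.97,-0.26,0.68],"rot":[0,0,0],"fingers":1},{"travel":[0.97,-0.26,0.68],"rot":[0,0,0],"fingers":1},{"travel":[0.97,-0.26,0.68],"rot":[0,0,0],"fingers":1}]' >/dev/null
python3 -m pendant '[{"travel":[0.97,-0.26,0.68],"rot":[0,-0.7,-0.54],"fingers":1},{"travel":[0.97,-0.26,0.68],"rot":[0,-0.7,-0.54],"fingers":1},{"travel":[0.97,-0.26,0.68],"rot":[0,-0.7,-0.54],"fingers":1},{"travel":[0.97,-0.26,0.68],"rot":[0,-0.7,-0.54],"fingers":1},{"travel":[0.97,-0.26,0.68],"rot":[0,-0.7,-0.54],"fingers":1},{"travel":[0.97,-0.26,0.68],"rot":[0,-0.7,-0.54],"fingers":1},{"travel":[0.97,-0.26,0.68],"rot":[0,-0.7,-0.54],"fingers":1}]' >/dev/null
python3 -c "
from h import *
st();plan([.49,-.09,.2],Rt(-97.5,50,1));plan([.494,-.09,.15],Rt(-97.5,10,1))"
```

```text
3.35 tcp [ 0.4817 -0.0971  0.3048] j [-0.36  0.14 -0.05  1.38 -0.01  1.34] gap 0.0852 F [-0.1 -0.3  0.9] 0.0
[[0.127, 0.992, 0.001], [0.992, -0.127, -0.009], [-0.009, 0.002, -1.0]]
travel [0.075 0.059 0.873] rot [ 0.003 -0.658  0.002]
travel [0.083 0.091 1.289] rot [ 4.000e-03 -1.325e+00  1.000e-03]
```

```bash
python3 -m pendant '[{"travel":[0,0,0.2],"rot":[0,-0.66,0],"fingers":1},{"travel":[0,0,0.2],"rot":[0,-0.66,0],"fingers":1},{"travel":[0,0,0.2],"rot":[0,-0.66,0],"fingers":1},{"travel":[0,0,0.2],"rot":[0,-0.66,0],"fingers":1},{"travel":[0,0,0.2],"rot":[0,-0.66,0],"fingers":1},{"travel":[0,0,0.2],"rot":[0,-0.66,0],"fingers":1}]' >/dev/null
python3 -m pendant '[{"travel":[0,0,0],"rot":[0,-0.66,0],"fingers":1},{"travel":[0,0,0],"rot":[0,-0.66,0],"fingers":1},{"travel":[0,0,0],"rot":[0,-0.66,0],"fingers":1},{"travel":[0,0,0],"rot":[0,-0.66,0],"fingers":1},{"travel":[0,0,0],"rot":[0,-0.66,0],"fingers":1},{"travel":[0,0,0],"rot":[0,-0.66,0],"fingers":1}]' >/dev/null
python3 -c "
from h import *
st();plan([.494,-.09,.063],Rt(-97.5,10,1))"
```

```text
4.55 tcp [ 0.48   -0.0997  0.2744] j [ 0.18  0.68 -0.08  1.86 -1.21  2.63] gap 0.0855 F [ 0.1 -0.1 -0.9] 0.0
[[0.011, 0.991, -0.136], [0.179, -0.136, -0.974], [-0.984, -0.014, -0.179]]
travel [1.749 0.129 0.221] rot [-0.007 -0.005  0.012]
```

```bash
python3 -m pendant '[{"travel":[0.85,0.06,0.1],"rot":[0,0,0.01],"fingers":1},{"travel":[0.85,0.06,0.1],"rot":[0,0,0.01],"fingers":1},{"travel":[0.85,0.06,0.1],"rot":[0,0,0.01],"fingers":1}]' 
python3 -c "
from h import *
st();p,d,x=shot('scene','s1.png');cv2.imwrite('pics/s1c.png',cv2.resize(p[40:340,100:500],(800,600)));shot('wrist','w1.png')
plan([.494,-.09,.063],Rt(-97.5,10,1))"
```

```text
clock: 4.85
tcp_pos: [0.4874, -0.0941, 0.1724]
orientation: [0.421, 0.581, 0.504, -0.481]
wrist_force: [-0.0, -0.3, 0.5]
finger_gap: 0.0854
grip_force: 0.0
4.85 tcp [ 0.4874 -0.0941  0.1724] j [ 0.19  0.82 -0.1   1.69 -1.2   2.64] gap 0.0854 F [-0.  -0.3  0.5] 0.0
[[0.03, 0.99, -0.135], [0.182, -0.138, -0.974], [-0.983, 0.004, -0.184]]
travel [0.948 0.032 0.139] rot [-0.003 -0.009 -0.008]
```

View pics/s1c.png

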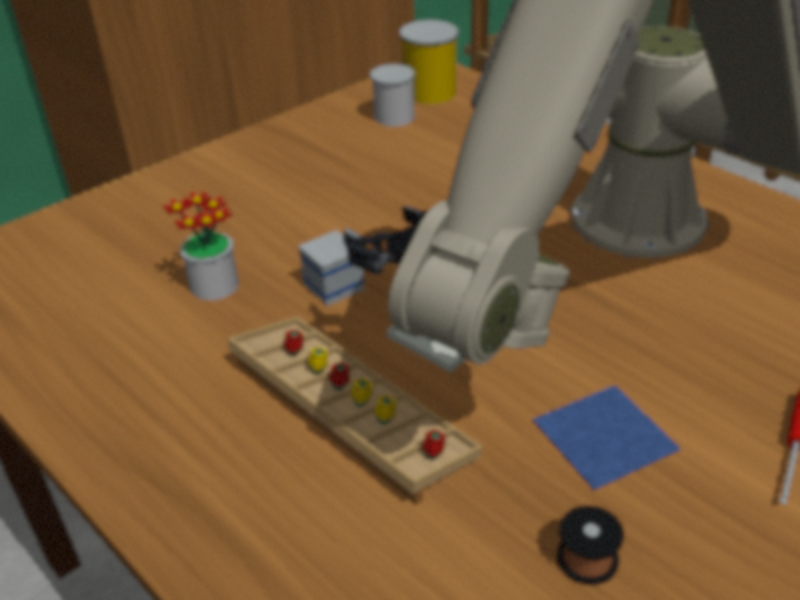

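```bash
python3 -c "
from h import *
p,d,x=shot('scene')
for y in np.arange(-.1,.3,.03):
    m=(x[...,0]>.3)&(x[...,0]<.75)&(abs(x[...,1]-y)<.015)&(x[...,2]>.07)
    if m.sum()>5:
        P=x[m];i=P[:,2].argmin();print(round(y,2),m.sum(),P[i].round(3),P[:,0].min().round(3),P[:,0].max().round(3),P[:,2].max().round(3))
"
```

```text
-0.1 43 [ 0.447 -0.086  0.167] 0.441 0.549 0.194
-0.07 117 [ 0.449 -0.076  0.169] 0.435 0.57 0.2
-0.04 203 [ 0.57  -0.055  0.176] 0.443 0.571 0.21
-0.01 215 [ 0.571 -0.017  0.184] 0.486 0.572 0.214
0.02 51 [0.543 0.007 0.196] 0.508 0.544 0.234
0.08 9 [0.41  0.091 0.56 ] 0.408 0.417 0.571
0.11 260 [0.54  0.125 0.438] 0.414 0.543 0.58
0.14 1179 [0.607 0.152 0.372] 0.427 0.627 0.585
0.17 2997 [0.486 0.181 0.261] 0.419 0.701 0.588
0.2 4114 [0.516 0.214 0.198] 0.302 0.693 0.59
0.23 5916 [0.533 0.226 0.193] 0.3 0.688 0.595
0.26 1824 [0.647 0.247 0.255] 0.3 0.686 0.6
0.29 909 [0.302 0.276 0.482] 0.3 0.392 0.603
```

```bash
python3 -c "
from h import *
p,d,x=shot('scene')
for xx in np.arange(.42,.71,.02):
    m=(abs(x[...,0]-xx)<.01)&(x[...,1]>.1)&(x[...,1]<.32)&(x[...,2]>.07)
    if m.sum()>5:
        P=x[m];i=P[:,2].argmin();print(m.sum(),P[i].round(3),'dz',(P[i]-tool()[0]).round(3))
"
```

```text
613 [0.428 0.222 0.476] dz [-0.061  0.316  0.297]
1021 [0.45  0.227 0.459] dz [-0.039  0.32   0.279]
1068 [0.469 0.23  0.438] dz [-0.02   0.323  0.259]
1052 [0.482 0.209 0.258] dz [-0.007  0.302  0.078]
1119 [0.51  0.217 0.229] dz [0.021 0.311 0.049]
1199 [0.529 0.225 0.197] dz [0.04  0.318 0.018]
1187 [0.534 0.226 0.195] dz [0.044 0.32  0.016]
1142 [0.555 0.229 0.208] dz [0.066 0.323 0.028]
1101 [0.57  0.231 0.215] dz [0.081 0.324 0.035]
908 [0.59  0.229 0.226] dz [0.101 0.322 0.046]
841 [0.624 0.245 0.259] dz [0.135 0.338 0.079]
926 [0.639 0.247 0.257] dz [0.149 0.341 0.077]
827 [0.653 0.25  0.26 ] dz [0.163 0.343 0.08 ]
1160 [0.673 0.18  0.263] dz [0.184 0.273 0.083]
257 [0.692 0.172 0.277] dz [0.203 0.266 0.097]
```

```bash
python3 -m pendant '[{"travel":[0.98,0.035,0.12],"rot":[0,0,-0.01],"fingers":1},{"travel":[0.98,0.035,0.12],"rot":[0,0,-0.01],"fingers":1},{"travel":[0.98,0.035,0.12],"rot":[0,0,-0.01],"fingers":1},{"travel":[0.98,0.035,0.12],"rot":[0,0,-0.01],"fingers":1}]'
python3 -c "
from h import *
st();plan([.478,-.218,.042],Rt(-97.5,10,1))"
```

```text
clock: 5.45
tcp_pos: [0.4951, -0.0865, 0.0588]
orientation: [0.421, 0.578, 0.507, -0.481]
wrist_force: [0.6, 0.1, 1.0]
finger_gap: 0.0851
grip_force: 0.0
5.45 tcp [ 0.4951 -0.0865  0.0588] j [ 0.2   1.   -0.08  1.55 -1.2   2.65] gap 0.0851 F [0.6 0.1 1. ] 0.0
[[0.022, 0.991, -0.13], [0.181, -0.131, -0.975], [-0.983, -0.002, -0.183]]
travel [-0.065  0.003  1.112] rot [-0.001 -0.009  0.001]
```

```bash
python3 -m pendant '[{"travel":[-0.05,0,0.3],"rot":[0,0,0],"fingers":1},{"travel":[-0.06,0,0.6],"rot":[0,0,0],"fingers":1},{"travel":[-0.06,0,0.9],"rot":[0,0,0],"fingers":1},{"travel":[-0.06,0,1],"rot":[0,0,0],"fingers":1},{"travel":[-0.06,0,1],"rot":[0,0,0],"fingers":1}]'
python3 -c "
from h import *
st();p,d,x=shot('top','t1.png')
m=(x[...,2]>.064)&(x[...,2]<.08)&(x[...,1]>-.29)&(x[...,1]<-.17)&(x[...,0]<.53)&(x[...,0]>.42)
print(cv2.minAreaRect((x[m][:,:2]*1000).astype(np.float32)))
plan([.478,-.218,.042],Rt(-97.5,10,1))"
```

```text
clock: 5.95
tcp_pos: [0.4793, -0.2067, 0.0475]
orientation: [0.422, 0.58, 0.505, -0.48]
wrist_force: [0.6, 0.0, 0.8]
finger_gap: 0.0853
grip_force: 0.0
5.95 tcp [ 0.4793 -0.2067  0.0475] j [-0.02  0.84 -0.36  0.91 -1.36  2.12] gap 0.0853 F [0.6 0.  0.8] 0.0
[[0.029, 0.991, -0.131], [0.18, -0.135, -0.974], [-0.983, 0.004, -0.182]]
((480.69232177734375, -212.89251708984375), (83.93684387207031, 94.80611419677734), 89.58251953125)
travel [0.024 0.    0.109] rot [-0.002 -0.008 -0.003]
```

```bash
python3 -m pendant '[{"travel":[0.03,0,0.12],"rot":[0,0,0],"fingers":1},{"travel":[0.03,0,0.12],"rot":[0,0,0],"fingers":1},{"travel":[0.03,0,0.12],"rot":[0,0,0],"fingers":-1},{"travel":[0.03,0,0.12],"rot":[0,0,0],"fingers":-1},{"travel":[0.03,0,0.12],"rot":[0,0,0],"fingers":-1},{"travel":[0.03,0,0.12],"rot":[0,0,0],"fingers":-1},{"travel":[0.03,0,0.12],"rot":[0,0,0],"fingers":-1},{"travel":[0.03,0,0.12],"rot":[0,0,0],"fingers":-1},{"travel":[0.03,0,0.12],"rot":[0,0,0],"fingers":-1},{"travel":[0.03,0,0.12],"rot":[0,0,0],"fingers":-1}]' 45
python3 -c "
from h import *
st();plan([.49,-.1,.17],Rt(-97.5,10,1))"
```

```text
clock: 7.0
tcp_pos: [0.4781, -0.2174, 0.0385]
orientation: [0.422, 0.576, 0.508, -0.482]
wrist_force: [-1.5, 2.5, 6.9]
finger_gap: 0.0659
grip_force: 50.7
7.0 tcp [ 0.4781 -0.2174  0.0385] j [-0.05  0.83 -0.41  0.77 -1.37  2.01] gap 0.0659 F [-1.5  2.5  6.9] 50.7
[[0.021, 0.992, -0.127], [0.179, -0.129, -0.975], [-0.984, -0.002, -0.18]]
travel [-0.901 -0.03  -1.164] rot [ 0.001 -0.006  0.003]
```

```bash
python3 -m pendant '[{"travel":[-0.2,0,0],"rot":[0,0,0],"fingers":-1},{"travel":[-0.5,0,0],"rot":[0,0,0],"fingers":-1},{"travel":[-0.8,0,-0.2],"rot":[0,0,0],"fingers":-1},{"travel":[-0.95,0,-0.5],"rot":[0,0,0],"fingers":-1},{"travel":[-0.95,0,-0.8],"rot":[0,0,0],"fingers":-1},{"travel":[-0.95,0,-1],"rot":[0,0,0],"fingers":-1},{"travel":[-0.95,0,-1],"rot":[0,0,0],"fingers":-1}]'
python3 -c "
from h import *
st();plan([.48,-.05,.22],Rt(-97.5,70,1));plan([.44,.1,.15],R.from_euler('x',160,degrees=True)*Rt(-97.5,10,1))"
```

```text
clock: 7.7
tcp_pos: [0.492, -0.1177, 0.1721]
orientation: [0.422, 0.575, 0.509, -0.481]
wrist_force: [1.3, -0.4, -2.1]
finger_gap: 0.0653
grip_force: 49.8
7.7 tcp [ 0.492  -0.1177  0.1721] j [ 0.14  0.79 -0.13  1.61 -1.25  2.56] gap 0.0653 F [ 1.3 -0.4 -2.1] 49.8
[[0.018, 0.992, -0.125], [0.18, -0.126, -0.976], [-0.983, -0.005, -0.181]]
travel [-0.293 -0.172 -0.61 ] rot [0.    0.993 0.007]
travel [ 0.5   -0.657 -1.683] rot [ 0.055  2.637 -0.335]
```

```bash
python3 -m pendant '[{"travel":[-0.15,-0.1,-0.3],"rot":[0,0.14,0],"fingers":-1},{"travel":[-0.3,-0.17,-0.6],"rot":[0,0.28,0],"fingers":-1},{"travel":[-0.3,-0.17,-0.6],"rot":[0,0.42,0],"fingers":-1},{"travel":[-0.3,-0.17,-0.6],"rot":[0,0.56,0],"fingers":-1},{"travel":[-0.3,-0.17,-0.6],"rot":[0,0.7,0],"fingers":-1},{"travel":[-0.3,-0.17,-0.6],"rot":[0,0.84,0],"fingers":-1},{"travel":[-0.3,-0.17,-0.6],"rot":[0,0.98,0],"fingers":-1},{"travel":[-0.3,-0.17,-0.6],"rot":[0,0.98,0],"fingers":-1}]'
python3 -c "
from h import *
st();plan([.46,.03,.2],Rt(90,50,0));plan([.44,.1,.15],Rt(90,10,0))"
```

```text
clock: 8.5
tcp_pos: [0.4787, -0.0573, 0.2219]
orientation: [0.119, 0.741, 0.647, -0.134]
wrist_force: [0.6, -0.1, -1.5]
finger_gap: 0.0655
grip_force: 49.9
8.5 tcp [ 0.4787 -0.0573  0.2219] j [-0.08  0.18 -0.24  1.17 -0.36  1.63] gap 0.0655 F [ 0.6 -0.1 -1.5] 49.9
[[0.127, 0.991, -0.046], [0.927, -0.135, -0.35], [-0.353, 0.002, -0.936]]
travel [ 0.719 -0.253 -0.076] rot [ 0.025  1.009 -0.133]
travel [ 1.386 -0.498  0.117] rot [ 0.075  1.675 -0.127]
```

```bash
python3 -m pendant '[{"travel":[0.2,-0.1,-0.03],"rot":[0,0.14,-0.02],"fingers":-1},{"travel":[0.4,-0.2,-0.05],"rot":[0,0.28,-0.04],"fingers":-1},{"travel":[0.6,-0.25,-0.07],"rot":[0.01,0.42,-0.06],"fingers":-1},{"travel":[0.72,-0.25,-0.07],"rot":[0.01,0.56,-0.08],"fingers":-1},{"travel":[0.72,-0.25,-0.07],"rot":[0.02,0.7,-0.1],"fingers":-1},{"travel":[0.72,-0.25,-0.07],"rot":[0.02,0.84,-0.12],"fingers":-1},{"travel":[0.72,-0.25,-0.07],"rot":[0.02,0.98,-0.13],"fingers":-1},{"travel":[0.72,-0.25,-0.07],"rot":[0.02,0.98,-0.13],"fingers":-1}]' >/dev/null
python3 -c "
from h import *
st();plan([.44,.15,.15],Rt(87,10,0))"
```

```text
9.3 tcp [0.4583 0.0303 0.1935] j [-0.47  0.3  -0.29  1.33  0.58  1.  ] gap 0.0655 F [-0.9 -0.1 -2.3] 50.0
[[0.01, 1.0, -0.009], [0.785, -0.002, 0.62], [0.62, -0.013, -0.784]]
travel [ 0.556 -0.15   0.904] rot [-0.049  0.695  0.014]
```

```bash
python3 -m pendant '[{"travel":[0.15,-0.05,0.25],"rot":[0,0.14,0],"fingers":-1},{"travel":[0.3,-0.1,0.5],"rot":[-0.02,0.28,0],"fingers":-1},{"travel":[0.45,-0.15,0.75],"rot":[-0.03,0.42,0],"fingers":-1},{"travel":[0.55,-0.15,0.9],"rot":[-0.04,0.56,0.01],"fingers":-1},{"travel":[0.55,-0.15,0.9],"rot":[-0.05,0.7,0.01],"fingers":-1},{"travel":[0.55,-0.15,0.9],"rot":[-0.05,0.7,0.01],"fingers":-1},{"travel":[0.55,-0.15,0.9],"rot":[-0.05,0.7,0.01],"fingers":-1}]' >/dev/null
python3 -c "
from h import *
st();p,d,x=shot('scene','s2.png');cv2.imwrite('pics/s2c.png',cv2.resize(p[100:340,200:520],(640,480)))
for xx in np.arange(.3,.62,.03):
    m=(abs(x[...,0]-xx)<.015)&(x[...,1]>-.25)&(x[...,1]<.0)&(x[...,2]>.07)
    if m.sum()>5:
        P=x[m];i=P[:,2].argmin();print(m.sum(),P[i].round(3))
plan([.44,.26,.07],Rt(87,10,0))"
```

```text
10.0 tcp [0.4401 0.1518 0.1507] j [-0.46  0.76 -0.41  1.57  1.12  0.35] gap 0.0659 F [ 0.6  0.1 -2.1] 50.1
[[0.001, 0.999, 0.043], [0.169, -0.043, 0.985], [0.986, 0.007, -0.169]]
204 [ 0.387 -0.056  0.197]
791 [ 0.406 -0.008  0.198]
1965 [ 0.455 -0.033  0.151]
2057 [ 0.469 -0.004  0.163]
1535 [ 0.495 -0.115  0.176]
1177 [ 0.553 -0.138  0.208]
819 [ 0.561 -0.14   0.207]
302 [ 0.587 -0.151  0.214]
travel [-0.516 -0.051  1.006] rot [-0.007 -0.003  0.011]
```

View pics/s2c.png

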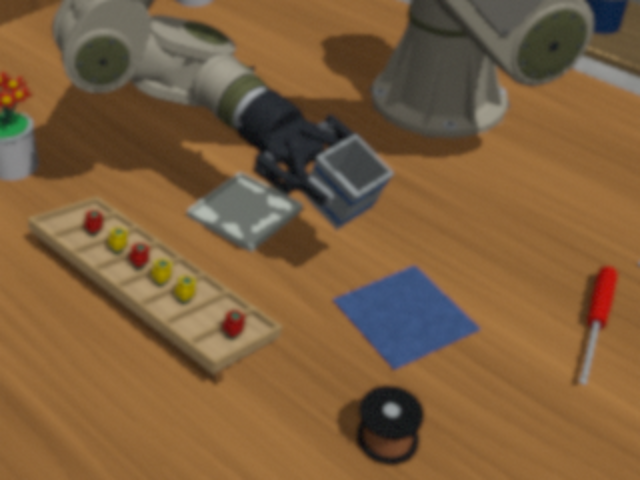

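```bash
python3 -m pendant '[{"travel":[-0.1,0,0.2],"rot":[0,0,0],"fingers":-1},{"travel":[-0.25,-0.02,0.5],"rot":[0,0,0],"fingers":-1},{"travel":[-0.4,-0.04,0.8],"rot":[0,0,0],"fingers":-1},{"travel":[-0.5,-0.05,1],"rot":[0,0,0.01],"fingers":-1},{"travel":[-0.5,-0.05,1],"rot":[0,0,0.01],"fingers":-1},{"travel":[-0.5,-0.05,1],"rot":[0,0,0.01],"fingers":-1}]' >/dev/null
python3 -c "
from h import *
st();plan([.4385,.26,.05],Rt(87,9,0));plan([.4385,.26,.038],Rt(87,9,0))"
```

```text
10.65 tcp [0.4416 0.2594 0.0749] j [-0.23  0.78 -0.54  1.06  1.32  0.75] gap 0.0658 F [ 0.2  1.3 -1.7] 49.9
[[0.001, 0.999, 0.047], [0.172, -0.046, 0.984], [0.985, 0.007, -0.172]]
travel [-0.203 -0.028  0.039] rot [-0.004  0.015  0.008]
travel [-0.302 -0.028  0.057] rot [-0.004  0.015  0.008]
```

Go down to contact, slacken the grip to 20 N, then press gently so the pot pivots upright.

```bash
python3 -m pendant '[{"travel":[-0.1,-0.02,0.02],"rot":[0,0,0],"fingers":-1},{"travel":[-0.2,-0.03,0.04],"rot":[0,0,0],"fingers":-1},{"travel":[-0.2,-0.03,0.04],"rot":[0,0,0],"fingers":-1}]' 20 | grep -E "tcp|wrist|gap"
python3 -m pendant '[{"travel":[-0.03,0,0],"rot":[0,0,0],"fingers":-1},{"travel":[-0.05,0,0.01],"rot":[0,0,0],"fingers":-1},{"travel":[-0.05,0,0.01],"rot":[0,0,0],"fingers":-1}]' | grep -E "tcp|wrist|gap"
python3 -m pendant '[{"travel":[-0.03,0,0],"rot":[0,0,0],"fingers":-1},{"travel":[-0.05,0,0.01],"rot":[0,0,0],"fingers":-1},{"travel":[-0.05,0,0.01],"rot":[0,0,0],"fingers":-1}]' | grep -E "tcp|wrist|gap"
```

```text
tcp_pos: [0.4389, 0.2586, 0.0478]
wrist_force: [0.6, 0.2, -2.2]
finger_gap: 0.0653
tcp_pos: [0.4395, 0.2589, 0.0466]
wrist_force: [-6.8, -8.7, 27.5]
finger_gap: 0.0657
tcp_pos: [0.4406, 0.2586, 0.0409]
wrist_force: [-4.2, -13.7, 28.7]
finger_gap: 0.0658
```

```bash
python3 -m pendant '[{"travel":[-0.02,0,0],"rot":[0,0,0],"fingers":-1},{"travel":[-0.03,0,0.0],"rot":[0,0,0],"fingers":-1},{"travel":[-0.03,0,0],"rot":[0,0,0],"fingers":-1}]' | grep -E "tcp|wrist|gap"
python3 -c "
from h import *
p,d,x=shot('scene','s3.png');cv2.imwrite('pics/s3c.png',cv2.resize(p[180:320,330:490],(640,560)))
m=(x[...,2]>.06)&(x[...,2]<.1)&(x[...,1]>.2)&(x[...,1]<.32)&(x[...,0]<.5)&(x[...,0]>.38)
P=x[m]
for y in np.arange(.21,.31,.015):
    q=P[abs(P[:,1]-y)<.008]
    if len(q):print(round(y,3),len(q),q[:,2].max().round(4))
"
```

```text
tcp_pos: [0.4408, 0.2578, 0.037]
wrist_force: [-4.0, -14.5, 25.9]
finger_gap: 0.0656
0.21 51 0.0662
0.225 41 0.0883
0.24 171 0.0901
0.255 95 0.0849
0.27 92 0.0832
0.285 73 0.0797
0.3 86 0.0784
```

View pics/s3c.png

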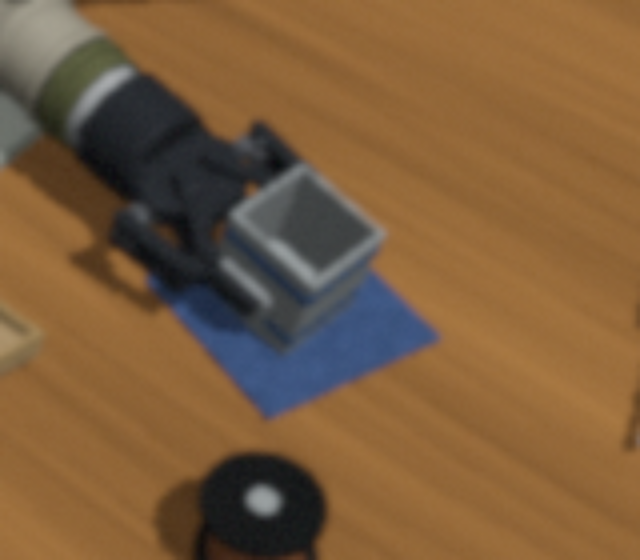

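The picture shows the pot mouth-up, mouth centre at (307,220), with its base over the mat and only a slight lean left. I'll release it and back off.

```bash
python3 -m pendant '[{"travel":[0.04,0,0],"rot":[0,0,0],"fingers":-0.2},{"travel":[0.04,0,0],"rot":[0,0,0],"fingers":0.6},{"travel":[0.04,0,0],"rot":[0,0,0],"fingers":1},{"travel":[0.04,0,0],"rot":[0,0,0],"fingers":1},{"travel":[0.04,0,0],"rot":[0,0,0],"fingers":1},{"travel":[0.04,0,0],"rot":[0,0,0],"fingers":1}]' | grep -E "tcp|wrist|gap"
python3 -m pendant '[{"travel":[0.04,0,-0.2],"rot":[0,0,0],"fingers":1},{"travel":[0.04,0,-0.4],"rot":[0,0,0],"fingers":1},{"travel":[0.04,0,-0.7],"rot":[0,0,0],"fingers":1},{"travel":[0.2,0,-1],"rot":[0,0,0],"fingers":1},{"travel":[0.5,0,-1],"rot":[0,0,0],"fingers":1},{"travel":[1,0,-1],"rot":[0,0,0],"fingers":1},{"travel":[1,0,-1],"rot":[0,0,0],"fingers":1}]' | grep -E "tcp|wrist|gap"
python3 -c "
from h import *
p,d,x=shot('scene','s4.png')
m=(x[...,2]>.06)&(x[...,2]<.1)&(x[...,1]>.2)&(x[...,1]<.32)&(x[...,0]<.5)&(x[...,0]>.38)
P=x[m]
for y in np.arange(.21,.31,.015):
    q=P[abs(P[:,1]-y)<.008]
    if len(q):print(round(y,3),len(q),q[:,2].max().round(4))
m=(x[...,2]>.066)&m;print(cv2.minAreaRect((x[m][:,:2]*1000).astype(np.float32)))
st();plan([.5,.05,.25],Rt(0,90,0));plan([.5,.05,.25],Rt(90,60,0))"
```

```text
tcp_pos: [0.4386, 0.2599, 0.0377]
wrist_force: [0.4, 0.2, 0.4]
finger_gap: 0.0854
tcp_pos: [0.4336, 0.1621, 0.1798]
wrist_force: [0.1, -0.1, -1.2]
finger_gap: 0.0854
0.21 4 0.0747
0.225 134 0.0785
0.24 69 0.0782
0.255 67 0.0784
0.27 71 0.0785
0.285 128 0.0796
((440.8153381347656, 253.3256072998047), (69.9025650024414, 70.35633087158203), 86.70067596435547)
13.25 tcp [0.4335 0.1623 0.1794] j [-0.45  0.69 -0.44  1.59  1.14  0.38] gap 0.0855 F [-0.3  0.5  0.9] 0.0
[[0.001, 0.999, 0.051], [0.171, -0.05, 0.984], [0.985, 0.008, -0.171]]
travel [ 0.42   0.605 -0.994] rot [-0.997 -1.058  1.195]
travel [ 0.42   0.605 -0.994] rot [ 0.045 -0.835 -0.022]
```

```bash
cat >> h.py <<'E'
def Rb(t=14): return Rt(0,90-t)*R.from_euler('z',-90,degrees=True)
E
python3 -c "
from h import *
plan([.58,.05,.22],Rb())"
```

```text
travel [ 0.174  1.269 -0.917] rot [-0.154 -1.323 -0.197]
```

```bash
python3 -m pendant '[{"travel":[0.4,0.3,-0.5],"rot":[0,0,0],"fingers":1},{"travel":[0.4,0.6,-0.5],"rot":[-0.02,-0.14,-0.02],"fingers":1},{"travel":[0.4,0.6,-0.5],"rot":[-0.08,-0.66,-0.1],"fingers":1},{"travel":[0.4,0.6,-0.5],"rot":[-0.08,-0.66,-0.1],"fingers":1},{"travel":[0.4,0.6,-0.5],"rot":[-0.08,-0.66,-0.1],"fingers":1},{"travel":[0.4,0.6,-0.5],"rot":[-0.08,-0.66,-0.1],"fingers":1},{"travel":[0.4,0.6,-0.5],"rot":[-0.08,-0.66,-0.1],"fingers":1},{"travel":[0.4,0.6,-0.5],"rot":[-0.08,-0.66,-0.1],"fingers":1}]'|grep tcp
python3 -c "
from h import *
plan([.59,.03,.25],Rb())"
```

```text
tcp_pos: [0.5015, 0.1085, 0.2341]
travel [-0.438  0.791 -0.413] rot [-0.078 -0.666 -0.099]
```

```bash
python3 -m pendant '[{"travel":[-0.44,0.79,-0.41],"rot":[-0.08,-0.66,-0.1],"fingers":1},{"travel":[-0.44,0.79,-0.41],"rot":[-0.08,-0.66,-0.1],"fingers":1},{"travel":[-0.44,0.79,-0.41],"rot":[-0.08,-0.66,-0.1],"fingers":1},{"travel":[-0.44,0.79,-0.41],"rot":[-0.08,-0.66,-0.1],"fingers":1},{"travel":[-0.44,0.79,-0.41],"rot":[-0.08,-0.66,-0.1],"fingers":0.06},{"travel":[-0.44,0.79,-0.41],"rot":[-0.08,-0.66,-0.1],"fingers":0.06},{"travel":[-0.44,0.79,-0.41],"rot":[-0.08,-0.66,-0.1],"fingers":0.06}]'|grep tcp
cat >> h.py <<'E'
def buds(cam='wrist',save=None):
    p,d,x=shot(cam,save);h=cv2.cvtColor(p,cv2.COLOR_BGR2HSV)
    for n,lo,hi in(("yellow",18,36),("red",-1,9)):
        m=((h[...,0]>=lo)&(h[...,0]<hi)&(h[...,1]>130)&(h[...,2]>50)&(x[...,2]>.012)&(x[...,2]<.12)&(x[...,0]>.36)&(x[...,0]<.72)&(abs(x[...,1])<.34)).astype(np.uint8)
        k,l,s,c=cv2.connectedComponentsWithStats(m)
        for i in range(1,k):
            if s[i,4]<25: continue
            P=x[l==i];zt=np.percentile(P[:,2],97);T=P[P[:,2]>zt-.008]
            r=cv2.minAreaRect((T[:,:2]*1000).astype(np.float32))
            print(cam,n,s[i,4],"px",np.round(c[i]),"top",np.round(zt,4),"mean",T.mean(0).round(4),"rect",np.round(r[0],1),np.round(r[1],1),round(r[2]))
E
python3 -c "
from h import *
st();buds('wrist','w2.png');buds('top');buds('scene')"
```

```text
tcp_pos: [0.5896, 0.0292, 0.247]
14.75 tcp [0.5896 0.0292 0.247 ] j [-0.1   0.16 -0.2   0.98  0.03  1.47] gap 0.046 F [-0.6  0.1 -0.8] 0.0
[[0.0, 0.971, 0.239], [1.0, -0.002, 0.006], [0.007, 0.239, -0.971]]
wrist yellow 236 px [314. 155.] top 0.0618 mean [0.6248 0.0663 0.0579] rect [624.1  66.3] [20.2 20.1] 89
wrist yellow 229 px [314. 191.] top 0.0619 mean [0.6246 0.024  0.0579] rect [624.3  23.1] [19.7 20. ] 89
wrist yellow 249 px [315. 255.] top 0.0615 mean [ 0.6258 -0.0612  0.0579] rect [624.7 -61.8] [21.1 19.6] 85
wrist red 283 px [312.  78.] top 0.0617 mean [0.6244 0.1486 0.0579] rect [623.6 148.5] [20.3 18.7] 0
wrist red 245 px [315. 224.] top 0.0613 mean [ 0.6248 -0.0185  0.0575] rect [624.4 -19.3] [20.  19.4] 88
wrist red 182 px [317. 291.] top 0.0612 mean [ 0.6269 -0.1122  0.0579] rect [ 625.4 -112.8] [19.4 19.4] 89
top red 46 px [367. 141.] top 0.0619 mean [ 0.6248 -0.1141  0.0581] rect [ 623.7 -113.7] [18.6 17.5] 1
top red 48 px [263. 144.] top 0.0601 mean [0.6236 0.1468 0.0562] rect [622.5 147.6] [20.2 17.5] 89
scene yellow 108 px [258. 219.] top 0.0607 mean [ 0.6294 -0.0608  0.0565] rect [627.6 -63.3] [22.8 22.1] 4
scene yellow 112 px [280. 235.] top 0.0609 mean [0.6285 0.0233 0.057 ] rect [626.3  22.2] [20.5 19.3] 8
scene yellow 118 px [292. 244.] top 0.0607 mean [0.6282 0.0678 0.0569] rect [625.8  67. ] [19.8 21.4] 89
scene red 81 px [246. 211.] top 0.0588 mean [ 0.6311 -0.1109  0.0556] rect [ 629.2 -111.8] [20.3 21.3] 15
scene red 80 px [269. 228.] top 0.0608 mean [ 0.6307 -0.0163  0.0568] rect [628.6 -16.1] [18.1 19.8] 38
scene red 93 px [316. 262.] top 0.0609 mean [0.6302 0.152  0.0572] rect [628.4 150.8] [19.9 20.7] 37
```

View pics/w2.png

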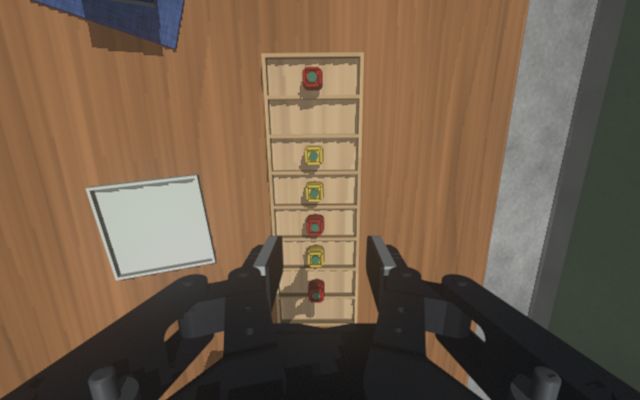

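```bash
cat >> h.py <<'E'
def way(*W):
    p,q=tool();q=Rb()
    for w in W: w=np.array(w);print(w,"->",np.round(q.inv().apply(w-p)/.12,3));p=w
E
python3 -c "
from h import *
plan(None,Rb());way([.61,.0665,.12],[.6265,.0665,.052],[.61,.0665,.13],[.434,.24,.15],[.434,.24,.106],[.434,.24,.15],[.61,.0235,.12])"
```

```text
travel [0. 0. 0.] rot [-0.    -0.004 -0.004]
[0.61   0.0665 0.12  ] -> [ 0.321 -0.099  1.079]
[0.6265 0.0665 0.052 ] -> [-0.    -0.004  0.583]
[0.61   0.0665 0.13  ] -> [ 0.     0.024 -0.664]
[0.434 0.24  0.15 ] -> [ 1.446 -1.383 -0.517]
[0.434 0.24  0.106] -> [-0.    -0.089  0.356]
[0.434 0.24  0.15 ] -> [ 0.     0.089 -0.356]
[0.61   0.0235 0.12  ] -> [-1.804  1.363  0.597]
```

```bash
python3 -m pendant '[{"travel":[0.32,-0.1,0.4],"rot":[0,0,0],"fingers":0.06},{"travel":[0.32,-0.1,0.8],"rot":[0,0,0],"fingers":0.06},{"travel":[0.32,-0.1,1],"rot":[0,0,0],"fingers":0.06},{"travel":[0.32,-0.1,1],"rot":[0,0,0],"fingers":0.06}]' 30 |grep tcp
python3 -c "
from h import *
way([.6265,.0665,.052])"
```

```text
tcp_pos: [0.6048, 0.0672, 0.1249]
[0.6265 0.0665 0.052 ] -> [-0.006  0.029  0.633]
```

```bash
python3 -m pendant '[{"travel":[0,0.03,0.3],"rot":[0,0,0],"fingers":0.06},{"travel":[0,0.03,0.55],"rot":[0,0,0],"fingers":0.06},{"travel":[0,0.03,0.63],"rot":[0,0,0],"fingers":0.06},{"travel":[0,0.03,0.63],"rot":[0,0,0],"fingers":-1},{"travel":[0,0.03,0.63],"rot":[0,0,0],"fingers":-1},{"travel":[0,0.03,0.63],"rot":[0,0,0],"fingers":-1},{"travel":[0,0.03,0.63],"rot":[0,0,0],"fingers":-1},{"travel":[0,0.03,0.3],"rot":[0,0,0],"fingers":-1},{"travel":[0,0.05,-0.03],"rot":[0,0,0],"fingers":-1},{"travel":[0,0.05,-0.03],"rot":[0,0,0],"fingers":-1}]' |grep -E "tcp|gap|grip|wrist"
python3 -c "
from h import *
buds('wrist','w3.png');way([.434,.24,.15])"
```

```text
tcp_pos: [0.6166, 0.068, 0.1434]
wrist_force: [0.9, 0.2, 0.2]
finger_gap: 0.0215
grip_force: 34.6
wrist red 587 px [302. 107.] top 0.0618 mean [0.6239 0.1488 0.058 ] rect [623.6 148.7] [19.  21.1] 90
wrist red 418 px [309. 304.] top 0.0613 mean [ 0.6261 -0.0189  0.0579] rect [624.5 -18.9] [20.5 19.4] 88
[0.434 0.24  0.15 ] -> [ 1.434 -1.45  -0.441]
```

```bash
python3 -m pendant '[{"travel":[0.2,-0.2,-0.1],"rot":[0,0,0],"fingers":-1},{"travel":[0.45,-0.45,-0.22],"rot":[0,0,0],"fingers":-1},{"travel":[0.72,-0.72,-0.22],"rot":[0,0,0],"fingers":-1},{"travel":[0.72,-0.72,-0.22],"rot":[0,0,0],"fingers":-1}]' |grep -E "tcp|gap"
python3 -m pendant '[{"travel":[0.3,-0.3,-0.1],"rot":[0,0,0],"fingers":-1},{"travel":[0.55,-0.55,-0.2],"rot":[0,0,0],"fingers":-1},{"travel":[0.7,-0.72,-0.22],"rot":[0,0,0],"fingers":-1},{"travel":[0.72,-0.73,-0.22],"rot":[0,0,0],"fingers":-1},{"travel":[0.72,-0.73,-0.22],"rot":[0,0,0],"fingers":-1}]' |grep -E "tcp|gap"
python3 -c "
from h import *
st()
p,d,x=shot('wrist','w4.png')
m=(x[...,2]>.066)&(x[...,2]<.09)&(x[...,1]>.2)&(x[...,1]<.32)&(x[...,0]<.5)&(x[...,0]>.38)
print(cv2.minAreaRect((x[m][:,:2]*1000).astype(np.float32)),np.median(x[m][:,2]));way([.434,.24,.106])"
```

```text
tcp_pos: [0.5173, 0.157, 0.1386]
finger_gap: 0.021
tcp_pos: [0.4317, 0.2412, 0.145]
finger_gap: 0.021
17.25 tcp [0.4317 0.2412 0.145 ] j [ 0.4   0.06 -0.57  0.71 -0.09  1.96] gap 0.021 F [ 0.4 -0.3  0.7] 34.6
[[-0.0, 0.97, 0.245], [1.0, -0.001, 0.003], [0.003, 0.245, -0.969]]
((438.6781311035156, 253.6817626953125), (66.30674743652344, 66.48402404785156), 86.39518737792969) 0.07697574022803819
[0.434 0.24  0.106] -> [-0.007 -0.066  0.32 ]
```

View pics/w4.png

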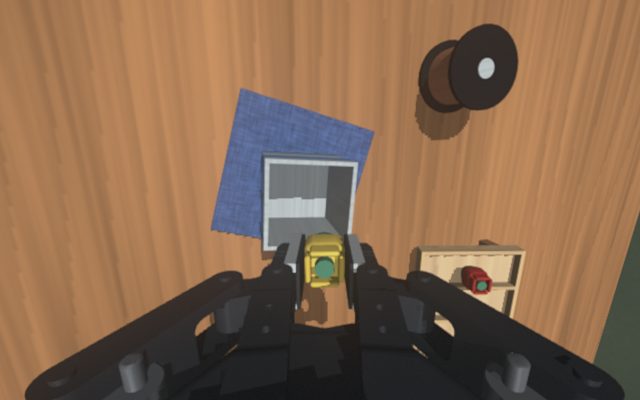

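```bash
python3 -m pendant '[{"travel":[0,-0.06,0.15],"rot":[0,0,0],"fingers":-1},{"travel":[0,-0.06,0.3],"rot":[0,0,0],"fingers":-1},{"travel":[0,-0.06,0.33],"rot":[0,0,0],"fingers":-1},{"travel":[0,-0.06,0.33],"rot":[0,0,0],"fingers":-1},{"travel":[0,-0.06,0.33],"rot":[0,0,0],"fingers":0.06},{"travel":[0,-0.06,0.33],"rot":[0,0,0],"fingers":0.06},{"travel":[0,-0.06,0.33],"rot":[0,0,0],"fingers":0.06},{"travel":[0,-0.06,0.1],"rot":[0,0,0],"fingers":0.06},{"travel":[0,0,-0.1],"rot":[0,0,0],"fingers":0.06},{"travel":[0,0,-0.1],"rot":[0,0,0],"fingers":0.06}]' |grep -E "tcp|gap"
python3 -c "
from h import *
way([.608,.0235,.13],[.6265,.0235,.052]);p,d,x=shot('wrist','w5.png')
h=cv2.cvtColor(p,cv2.COLOR_BGR2HSV)
m=(h[...,0]>18)&(h[...,0]<36)&(h[...,1]>130)&(h[...,2]>50)&(x[...,1]>.2)&(x[...,2]>0);print(m.sum(),x[m].mean(0) if m.sum() else 0)"
```

```text
tcp_pos: [0.4314, 0.2421, 0.161]
finger_gap: 0.0453
[0.608  0.0235 0.13  ] -> [-1.821  1.366  0.607]
[0.6265 0.0235 0.052 ] -> [-0.    -0.008  0.668]
363 [0.44115628 0.24243574 0.04506144]
```

```bash
python3 -m pendant '[{"travel":[-0.4,0.3,0],"rot":[0,0,0],"fingers":0.06},{"travel":[-0.7,0.5,0.1],"rot":[0,0,0],"fingers":0.06},{"travel":[-0.95,0.68,0.2],"rot":[0,0,0],"fingers":0.06},{"travel":[-0.95,0.68,0.2],"rot":[0,0,0],"fingers":0.06}]' |grep -E "tcp"
python3 -m pendant '[{"travel":[-0.4,0.3,0.1],"rot":[0,0,0],"fingers":0.06},{"travel":[-0.7,0.5,0.2],"rot":[0,0,0],"fingers":0.06},{"travel":[-0.88,0.68,0.4],"rot":[0,0,0],"fingers":0.06},{"travel":[-0.88,0.68,0.4],"rot":[0,0,0],"fingers":0.06},{"travel":[-0.88,0.68,0.4],"rot":[0,0,0],"fingers":0.06}]' |grep -E "tcp"
python3 -c "
from h import *
plan(None,Rb());buds('wrist');way([.6265,.0235,.052])"
```

```text
tcp_pos: [0.5161, 0.123, 0.1521]
tcp_pos: [0.6031, 0.021, 0.1241]
travel [0. 0. 0.] rot [-0.001 -0.004 -0.003]
wrist yellow 627 px [329. 215.] top 0.0614 mean [0.6243 0.0236 0.0577] rect [624.  23.] [20.5 19.9] 0
wrist yellow 466 px [329. 310.] top 0.0614 mean [ 0.6247 -0.0594  0.0574] rect [624.7 -61.2] [20.4 18.6] 0
wrist red 814 px [328.  26.] top 0.0617 mean [0.6235 0.1492 0.058 ] rect [622.9 148.9] [20.3 20.3] 4
wrist red 533 px [328. 264.] top 0.0612 mean [ 0.6239 -0.0189  0.0578] rect [624.1 -19.5] [20.1 19.9] 90
[0.6265 0.0235 0.052 ] -> [0.014 0.044 0.637]
```

```bash
python3 -m pendant '[{"travel":[0.01,0.04,0.3],"rot":[0,0,0],"fingers":0.06},{"travel":[0.015,0.04,0.55],"rot":[0,0,0],"fingers":0.06},{"travel":[0.015,0.04,0.64],"rot":[0,0,0],"fingers":0.06},{"travel":[0.015,0.04,0.64],"rot":[0,0,0],"fingers":-1},{"travel":[0.015,0.04,0.64],"rot":[0,0,0],"fingers":-1},{"travel":[0.015,0.04,0.64],"rot":[0,0,0],"fingers":-1},{"travel":[0.015,0.04,0.64],"rot":[0,0,0],"fingers":-1},{"travel":[0.015,0.04,0.3],"rot":[0,0,0],"fingers":-1},{"travel":[0,0.04,-0.03],"rot":[0,0,0],"fingers":-1},{"travel":[0,0.04,-0.03],"rot":[0,0,0],"fingers":-1}]' |grep -E "tcp|gap|grip"
python3 -c "
from h import *
way([.434,.267,.15])"
```

```text
tcp_pos: [0.6114, 0.0205, 0.1379]
finger_gap: 0.0212
grip_force: 34.6
[0.434 0.267 0.15 ] -> [ 2.054 -1.41  -0.455]
```

```bash
python3 -m pendant '[{"travel":[0.3,-0.2,-0.1],"rot":[0,0,0],"fingers":-1},{"travel":[0.65,-0.45,-0.2],"rot":[0,0,0],"fingers":-1},{"travel":[1,-0.7,-0.22],"rot":[0,0,0],"fingers":-1},{"travel":[1,-0.7,-0.22],"rot":[0,0,0],"fingers":-1}]' |grep -E "tcp|gap"
python3 -m pendant '[{"travel":[0.3,-0.2,-0.1],"rot":[0,0,0],"fingers":-1},{"travel":[0.65,-0.45,-0.2],"rot":[0,0,0],"fingers":-1},{"travel":[0.9,-0.65,-0.22],"rot":[0,0,0],"fingers":-1},{"travel":[1,-0.71,-0.22],"rot":[0,0,0],"fingers":-1},{"travel":[1,-0.71,-0.22],"rot":[0,0,0],"fingers":-1},{"travel":[1,-0.71,-0.22],"rot":[0,0,0],"fingers":-1}]' |grep -E "tcp|gap"
python3 -c "
from h import *
way([.434,.267,.106])
p,d,x=shot('wrist')
m=(x[...,2]>.066)&(x[...,2]<.09)&(x[...,1]>.2)&(x[...,1]<.32)&(x[...,0]<.5)&(x[...,0]>.38)
print(cv2.minAreaRect((x[m][:,:2]*1000).astype(np.float32)))"
```

```text
tcp_pos: [0.5161, 0.1444, 0.1356]
finger_gap: 0.0211
tcp_pos: [0.4322, 0.2612, 0.1417]
finger_gap: 0.0215
[0.434 0.267 0.106] -> [ 0.049 -0.057  0.293]
((438.9545593261719, 256.3460388183594), (61.393131256103516, 66.69916534423828), 86.4896011352539)
```

```bash
python3 -m pendant '[{"travel":[0.06,-0.06,0.15],"rot":[0,0,0],"fingers":-1},{"travel":[0.06,-0.06,0.27],"rot":[0,0,0],"fingers":-1},{"travel":[0.06,-0.06,0.3],"rot":[0,0,0],"fingers":-1},{"travel":[0.06,-0.06,0.3],"rot":[0,0,0],"fingers":-1},{"travel":[0.06,-0.06,0.3],"rot":[0,0,0],"fingers":0.06},{"travel":[0.06,-0.06,0.3],"rot":[0,0,0],"fingers":0.06},{"travel":[0.06,-0.06,0.3],"rot":[0,0,0],"fingers":0.06},{"travel":[0.06,-0.06,0.1],"rot":[0,0,0],"fingers":0.06},{"travel":[0,0,-0.1],"rot":[0,0,0],"fingers":0.06},{"travel":[0,0,-0.1],"rot":[0,0,0],"fingers":0.06}]' |grep -E "tcp|gap"
python3 -c "
from h import *
way([.604,-.061,.125]);p,d,x=shot('wrist','w6.png')
h=cv2.cvtColor(p,cv2.COLOR_BGR2HSV)
m=(h[...,0]>18)&(h[...,0]<36)&(h[...,1]>130)&(h[...,2]>50)&(x[...,1]>.2)&(x[...,2]>0);print(m.sum(),x[m].mean(0),x[m].max(0) if m.sum() else 0)"
```

```text
tcp_pos: [0.4309, 0.262, 0.157]
finger_gap: 0.0451
[ 0.604 -0.061  0.125] -> [-2.692  1.335  0.608]
540 [0.43844013 0.24694214 0.03963265] [0.44997542 0.2697691  0.04448287]
```

```bash
python3 -m pendant '[{"travel":[-0.3,0.15,0],"rot":[0,0,0],"fingers":0.06},{"travel":[-0.65,0.3,0],"rot":[0,0,0],"fingers":0.06},{"travel":[-0.98,0.48,0],"rot":[0,0,0],"fingers":0.06},{"travel":[-0.98,0.48,0],"rot":[0,0,0],"fingers":0.06}]' |grep -E "tcp"
python3 -m pendant '[{"travel":[-0.3,0.15,0.1],"rot":[0,0,0],"fingers":0.06},{"travel":[-0.65,0.3,0.2],"rot":[0,0,0],"fingers":0.06},{"travel":[-0.98,0.48,0.3],"rot":[0,0,0],"fingers":0.06},{"travel":[-0.98,0.48,0.3],"rot":[0,0,0],"fingers":0.06}]' |grep -E "tcp"
python3 -m pendant '[{"travel":[-0.35,0.2,0.15],"rot":[0,0,0],"fingers":0.06},{"travel":[-0.73,0.38,0.3],"rot":[0,0,0],"fingers":0.06},{"travel":[-0.73,0.38,0.3],"rot":[0,0,0],"fingers":0.06},{"travel":[-0.73,0.38,0.3],"rot":[0,0,0],"fingers":0.06}]' |grep -E "tcp"
python3 -c "
from h import *
plan(None,Rb());buds('wrist');way([.6265,-.0612,.052])"
```

```text
tcp_pos: [0.487, 0.1396, 0.1672]
tcp_pos: [0.5509, 0.0223, 0.1444]
tcp_pos: [0.601, -0.0615, 0.1199]
travel [0. 0. 0.] rot [ 0.    -0.004 -0.004]
wrist yellow 656 px [334. 219.] top 0.0615 mean [ 0.625  -0.0619  0.0577] rect [624.6 -62.6] [20.2 20.4] 88
wrist red 639 px [334. 163.] top 0.0617 mean [ 0.6247 -0.0195  0.0578] rect [624.  -19.7] [19.7 20.3] 89
wrist red 303 px [334. 286.] top 0.0617 mean [ 0.6247 -0.1136  0.0581] rect [ 623.9 -113.6] [18.2 19.8] 1
[ 0.6265 -0.0612  0.052 ] -> [-0.005  0.073  0.605]
```

```bash
python3 -m pendant '[{"travel":[-0.01,0.07,0.3],"rot":[0,0,0],"fingers":0.06},{"travel":[-0.01,0.07,0.5],"rot":[0,0,0],"fingers":0.06},{"travel":[-0.01,0.07,0.6],"rot":[0,0,0],"fingers":0.06},{"travel":[-0.01,0.07,0.6],"rot":[0,0,0],"fingers":-1},{"travel":[-0.01,0.07,0.6],"rot":[0,0,0],"fingers":-1},{"travel":[-0.01,0.07,0.6],"rot":[0,0,0],"fingers":-1},{"travel":[-0.01,0.07,0.6],"rot":[0,0,0],"fingers":-1},{"travel":[0,0.07,0.3],"rot":[0,0,0],"fingers":-1},{"travel":[0,0.07,-0.1],"rot":[0,0,0],"fingers":-1},{"travel":[0,0.07,-0.1],"rot":[0,0,0],"fingers":-1}]' |grep -E "tcp|gap|grip"
python3 -c "
from h import *
p,d,x=shot('top','t2.png');cv2.imwrite('pics/t2c.png',cv2.resize(p[170:270,170:270],(600,600),interpolation=cv2.INTER_NEAREST))
way([.434,.262,.15])"
```

```text
tcp_pos: [0.6102, -0.0629, 0.143]
finger_gap: 0.022
grip_force: 34.3
[0.434 0.262 0.15 ] -> [ 2.705 -1.399 -0.432]
```

View pics/t2c.png

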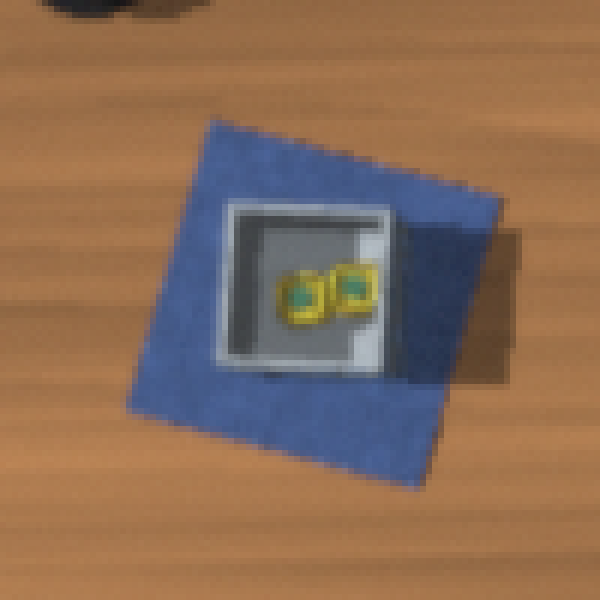

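The picture shows both buds standing in the pot at (303,298) and (352,288). The third goes in over them.

```bash
python3 -m pendant '[{"travel":[0.3,-0.15,-0.1],"rot":[0,0,0],"fingers":-1},{"travel":[0.6,-0.3,-0.2],"rot":[0,0,0],"fingers":-1},{"travel":[0.9,-0.47,-0.2],"rot":[0,0,0],"fingers":-1},{"travel":[0.9,-0.47,-0.2],"rot":[0,0,0],"fingers":-1}]' |grep -E "tcp|gap"
python3 -m pendant '[{"travel":[0.3,-0.15,-0.1],"rot":[0,0,0],"fingers":-1},{"travel":[0.6,-0.3,-0.15],"rot":[0,0,0],"fingers":-1},{"travel":[0.9,-0.47,-0.15],"rot":[0,0,0],"fingers":-1},{"travel":[0.9,-0.47,-0.15],"rot":[0,0,0],"fingers":-1}]' |grep -E "tcp|gap"
python3 -m pendant '[{"travel":[0.3,-0.15,-0.1],"rot":[0,0,0],"fingers":-1},{"travel":[0.6,-0.3,-0.1],"rot":[0,0,0],"fingers":-1},{"travel":[0.82,-0.47,-0.1],"rot":[0,0,0],"fingers":-1},{"travel":[0.82,-0.47,-0.1],"rot":[0,0,0],"fingers":-1},{"travel":[0.82,-0.47,-0.1],"rot":[0,0,0],"fingers":-1}]' |grep -E "tcp|gap"
python3 -c "
from h import *
st();way([.432,.257,.106])"
```

```text
tcp_pos: [0.5424, 0.0498, 0.1434]
finger_gap: 0.0214
tcp_pos: [0.4844, 0.1571, 0.1477]
finger_gap: 0.0212
tcp_pos: [0.4301, 0.2528, 0.1468]
finger_gap: 0.0212
26.0 tcp [0.4301 0.2528 0.1468] j [ 0.43  0.07 -0.55  0.72 -0.1   1.99] gap 0.0212 F [ 1.4 -0.4 -0.6] 34.3
[[0.0, 0.97, 0.245], [1.0, -0.001, 0.003], [0.003, 0.245, -0.97]]
[0.432 0.257 0.106] -> [ 0.035 -0.067  0.333]
```

```bash
python3 -m pendant '[{"travel":[0,-0.06,0.15],"rot":[0,0,0],"fingers":-1},{"travel":[0,-0.06,0.3],"rot":[0,0,0],"fingers":-1},{"travel":[0,-0.06,0.35],"rot":[0,0,0],"fingers":-1},{"travel":[0,-0.06,0.35],"rot":[0,0,0],"fingers":-1},{"travel":[0,-0.06,0.35],"rot":[0,0,0],"fingers":0.06},{"travel":[0,-0.06,0.35],"rot":[0,0,0],"fingers":0.06},{"travel":[0,-0.06,0.35],"rot":[0,0,0],"fingers":0.06},{"travel":[0,-0.06,0.1],"rot":[0,0,0],"fingers":0.06},{"travel":[0,0,-0.1],"rot":[0,0,0],"fingers":0.06},{"travel":[0,0,-0.1],"rot":[0,0,0],"fingers":0.06}]' |grep -E "tcp|gap"
python3 -c "
from h import *
way([.56,.149,.15],[.604,.149,.125]);p,d,x=shot('wrist','w7.png');cv2.imwrite('pics/w7c.png',cv2.resize(p[100:300,220:420],(600,600)))
h=cv2.cvtColor(p,cv2.COLOR_BGR2HSV)
m=(h[...,0]>18)&(h[...,0]<36)&(h[...,1]>130)&(h[...,2]>50)&(x[...,1]>.2)&(x[...,2]>0);print(m.sum(),x[m].mean(0),x[m].max(0) if m.sum() else 0)"
```

```text
tcp_pos: [0.4297, 0.2542, 0.1633]
finger_gap: 0.0453
[0.56  0.149 0.15 ] -> [-0.876  1.027  0.37 ]
[0.604 0.149 0.125] -> [0.    0.305 0.291]
647 [0.43685023 0.25192712 0.0652873 ] [0.45696297 0.27013193 0.07766895]
```

View pics/w7c.png

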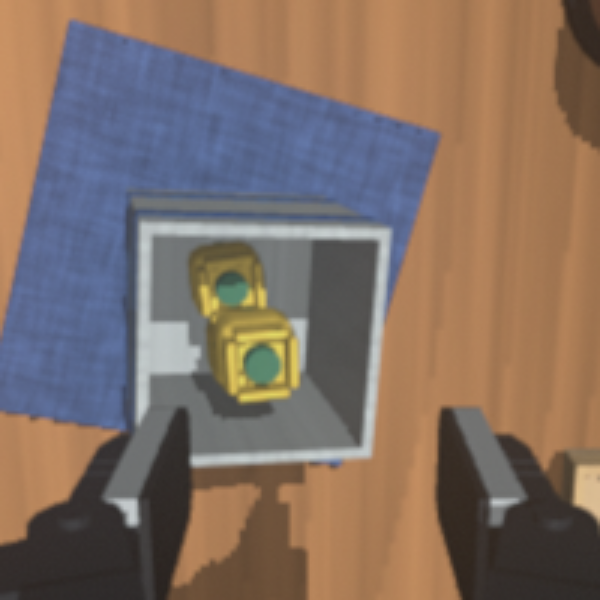

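```bash
python3 -m pendant '[{"travel":[-0.3,0.3,0],"rot":[0,0,0],"fingers":0.06},{"travel":[-0.6,0.65,0.1],"rot":[0,0,0],"fingers":0.06},{"travel":[-0.87,1,0.36],"rot":[0,0,0],"fingers":0.06},{"travel":[-0.87,1,0.36],"rot":[0,0,0],"fingers":0.06}]' |grep -E "tcp"
python3 -m pendant '[{"travel":[0,0.3,0.28],"rot":[0,0,0],"fingers":0.06},{"travel":[0,0.33,0.3],"rot":[0,0,0],"fingers":0.06},{"travel":[0,0.33,0.3],"rot":[0,0,0],"fingers":0.06}]' |grep -E "tcp"
python3 -c "
from h import *
plan(None,Rb());buds('wrist');way([.6255,.149,.052])"
```

```text
tcp_pos: [0.5564, 0.1457, 0.1447]
tcp_pos: [0.6001, 0.1481, 0.118]
travel [0. 0. 0.] rot [-0.002 -0.003 -0.003]
wrist yellow 73 px [ 2. 49.] top 0.0447 mean [0.4443 0.2555 0.0419] rect [443.8 254.5] [ 7.3 12.9] 15
wrist yellow 132 px [ 6. 99.] top 0.0433 mean [0.4391 0.2304 0.0402] rect [438.8 230.3] [ 5.2 10.3] 77
wrist red 660 px [334. 217.] top 0.0614 mean [0.6235 0.1503 0.0576] rect [623.  149.7] [20.4 19.8] 1
[0.6255 0.149  0.052 ] -> [0.005 0.073 0.596]
```

```bash
python3 -m pendant '[{"travel":[0,0.07,0.3],"rot":[0,0,0],"fingers":0.06},{"travel":[0,0.07,0.5],"rot":[0,0,0],"fingers":0.06},{"travel":[0,0.07,0.6],"rot":[0,0,0],"fingers":0.06},{"travel":[0,0.07,0.6],"rot":[0,0,0],"fingers":-1},{"travel":[0,0.07,0.6],"rot":[0,0,0],"fingers":-1},{"travel":[0,0.07,0.6],"rot":[0,0,0],"fingers":-1},{"travel":[0,0.07,0.6],"rot":[0,0,0],"fingers":-1},{"travel":[0,0.07,0.3],"rot":[0,0,0],"fingers":-1},{"travel":[0,0.07,-0.05],"rot":[0,0,0],"fingers":-1},{"travel":[0,0.07,-0.05],"rot":[0,0,0],"fingers":-1}]' |grep -E "tcp|gap|grip"
python3 -c "
from h import *
way([.432,.016,.1],[.432,.016,.038])"
```

```text
tcp_pos: [0.611, 0.1489, 0.136]
finger_gap: 0.0219
grip_force: 34.3
[0.432 0.016 0.1  ] -> [-1.108 -1.52  -0.07 ]
[0.432 0.016 0.038] -> [-0.    -0.125  0.501]
```

```bash
python3 -m pendant '[{"travel":[-0.2,-0.3,0],"rot":[0,0,0],"fingers":-1},{"travel":[-0.4,-0.6,0],"rot":[0,0,0],"fingers":-1},{"travel":[-0.56,-0.78,-0.03],"rot":[0,0,0],"fingers":-1},{"travel":[-0.56,-0.78,-0.03],"rot":[0,0,0],"fingers":-1}]' |grep -E "tcp"
python3 -m pendant '[{"travel":[-0.2,-0.3,0],"rot":[0,0,0],"fingers":-1},{"travel":[-0.4,-0.6,0],"rot":[0,0,0],"fingers":-1},{"travel":[-0.56,-0.78,-0.03],"rot":[0,0,0],"fingers":-1},{"travel":[-0.56,-0.78,-0.03],"rot":[0,0,0],"fingers":-1},{"travel":[-0.56,-0.78,-0.03],"rot":[0,0,0],"fingers":-1}]' |grep -E "tcp"
python3 -c "
from h import *
st();way([.432,.016,.038])"
```

```text
tcp_pos: [0.5118, 0.0798, 0.1078]
tcp_pos: [0.4258, 0.0139, 0.0903]
29.7 tcp [0.4258 0.0139 0.0903] j [-0.19 -0.03 -0.82  0.53  0.05  1.39] gap 0.0211 F [ 0.4 -0.4  0.8] 34.3
[[0.003, 0.969, 0.248], [1.0, -0.003, 0.003], [0.003, 0.248, -0.969]]
[0.432 0.016 0.038] -> [ 0.018 -0.055  0.436]
```

```bash
python3 -m pendant '[{"travel":[0.02,-0.05,0.2],"rot":[0,0,0],"fingers":-1},{"travel":[0.02,-0.05,0.38],"rot":[0,0,0],"fingers":-1},{"travel":[0.02,-0.05,0.43],"rot":[0,0,0],"fingers":-1},{"travel":[0.02,-0.05,0.43],"rot":[0,0,0],"fingers":-0.3},{"travel":[0.02,-0.05,0.43],"rot":[0,0,0],"fingers":0.06},{"travel":[0.02,-0.05,0.43],"rot":[0,0,0],"fingers":0.06},{"travel":[0.02,-0.05,0.43],"rot":[0,0,0],"fingers":0.06},{"travel":[0.02,-0.05,0.2],"rot":[0,0,0],"fingers":0.06},{"travel":[0,0,-0.2],"rot":[0,0,0],"fingers":0.06},{"travel":[0,0,-0.2],"rot":[0,0,0],"fingers":0.06}]' |grep -E "tcp|gap|force"
python3 -c "
from h import *
buds('scene');way([.604,-.0192,.125])"
```

```text
tcp_pos: [0.4217, 0.0135, 0.1184]
wrist_force: [1.2, -0.2, 0.9]
finger_gap: 0.0452
grip_force: 0.0
scene yellow 100 px [401. 237.] top 0.077 mean [0.4425 0.2492 0.073 ] rect [442.5 248.8] [20.9 19.2] 5
scene red 43 px [331. 207.] top 0.0384 mean [0.4457 0.0235 0.0345] rect [444.7  22.3] [20.2 13.7] 44
scene red 72 px [246. 211.] top 0.0589 mean [ 0.6313 -0.1101  0.0554] rect [ 629.3 -113.3] [20. 21.] 7
scene red 80 px [269. 228.] top 0.0607 mean [ 0.6304 -0.0161  0.0569] rect [627.1 -18.3] [19.3 18.8] 9
[ 0.604  -0.0192  0.125 ] -> [-0.273  1.496  0.299]
```

```bash
python3 -m pendant '[{"travel":[-0.1,0.3,0],"rot":[0,0,0],"fingers":0.06},{"travel":[-0.2,0.6,0],"rot":[0,0,0],"fingers":0.06},{"travel":[-0.27,0.9,0],"rot":[0,0,0],"fingers":0.06},{"travel":[-0.27,0.9,0],"rot":[0,0,0],"fingers":0.06}]' |grep -E "tcp"
python3 -m pendant '[{"travel":[0,0.3,0.1],"rot":[0,0,0],"fingers":0.06},{"travel":[0,0.58,0.25],"rot":[0,0,0],"fingers":0.06},{"travel":[0,0.6,0.27],"rot":[0,0,0],"fingers":0.06},{"travel":[0,0.6,0.27],"rot":[0,0,0],"fingers":0.06}]' |grep -E "tcp"
python3 -c "
from h import *
plan(None,Rb());buds('wrist');way([.6255,-.0194,.052])"
```

```text
tcp_pos: [0.5287, -0.0202, 0.1404]
tcp_pos: [0.5997, -0.0182, 0.123]
travel [0. 0. 0.] rot [-0.    -0.004 -0.002]
wrist red 202 px [ 42. 165.] top 0.0395 mean [0.4401 0.0263 0.0372] rect [440.6  26.3] [17.5  2.8] 0
wrist red 99 px [ 54. 179.] top 0.0397 mean [0.4467 0.0177 0.0373] rect [445.6  17.5] [ 7.7 14.2] 5
wrist red 80 px [ 22. 181.] top 0.0395 mean [0.4307 0.0177 0.0383] rect [430.5  17.6] [ 3.1 13. ] 1
wrist red 84 px [ 42. 193.] top 0.0394 mean [0.439  0.0092 0.0382] rect [439.    9.1] [ 2.4 13.9] 89
wrist red 627 px [334. 219.] top 0.0614 mean [ 0.6248 -0.0187  0.0577] rect [624.2 -19.5] [19.6 19.6] 90
wrist red 307 px [331. 316.] top 0.0606 mean [ 0.624  -0.1054  0.0571] rect [ 624.7 -107.2] [ 9.5 19.5] 87
[ 0.6255 -0.0194  0.052 ] -> [-0.011  0.07   0.631]
```

```bash
python3 -m pendant '[{"travel":[-0.01,0.07,0.3],"rot":[0,0,0],"fingers":0.06},{"travel":[-0.01,0.07,0.53],"rot":[0,0,0],"fingers":0.06},{"travel":[-0.01,0.07,0.63],"rot":[0,0,0],"fingers":0.06},{"travel":[-0.01,0.07,0.63],"rot":[0,0,0],"fingers":-1},{"travel":[-0.01,0.07,0.63],"rot":[0,0,0],"fingers":-1},{"travel":[-0.01,0.07,0.63],"rot":[0,0,0],"fingers":-1},{"travel":[-0.01,0.07,0.63],"rot":[0,0,0],"fingers":-1},{"travel":[0,0.07,0.3],"rot":[0,0,0],"fingers":-1},{"travel":[0,0.07,-0.05],"rot":[0,0,0],"fingers":-1},{"travel":[0,0.07,-0.05],"rot":[0,0,0],"fingers":-1}]' |grep -E "tcp|gap|grip"
python3 -c "
from h import *
way([.432,-.022,.09])"
```

```text
tcp_pos: [0.6108, -0.0191, 0.1403]
finger_gap: 0.0214
grip_force: 34.5
[ 0.432 -0.022  0.09 ] -> [-0.024 -1.547  0.047]
```

```bash
python3 -m pendant '[{"travel":[0,-0.3,0],"rot":[0,0,0],"fingers":-1},{"travel":[0,-0.6,0],"rot":[0,0,0],"fingers":-1},{"travel":[-0.01,-0.8,0],"rot":[0,0,0],"fingers":-1},{"travel":[-0.02,-0.8,0],"rot":[0,0,0],"fingers":-1}]' |grep -E "tcp"
python3 -m pendant '[{"travel":[0,-0.3,0],"rot":[0,0,0],"fingers":-1},{"travel":[0,-0.6,0],"rot":[0,0,0],"fingers":-1},{"travel":[-0.01,-0.74,0.02],"rot":[0,0,0],"fingers":-1},{"travel":[-0.01,-0.74,0.02],"rot":[0,0,0],"fingers":-1},{"travel":[-0.01,-0.74,0.02],"rot":[0,0,0],"fingers":-1}]' |grep -E "tcp|gap"
python3 -c "
from h import *
way([.432,-.022,.038])"
```

```text
tcp_pos: [0.5099, -0.0199, 0.108]
tcp_pos: [0.431, -0.0223, 0.0867]
finger_gap: 0.0217
[ 0.432 -0.022  0.038] -> [ 0.003 -0.09   0.395]
```

```bash
python3 -m pendant '[{"travel":[0,-0.09,0.2],"rot":[0,0,0],"fingers":-1},{"travel":[0,-0.09,0.35],"rot":[0,0,0],"fingers":-1},{"travel":[0,-0.09,0.4],"rot":[0,0,0],"fingers":-1},{"travel":[0,-0.09,0.4],"rot":[0,0,0],"fingers":-0.3},{"travel":[0,-0.09,0.4],"rot":[0,0,0],"fingers":0.06},{"travel":[0,-0.09,0.4],"rot":[0,0,0],"fingers":0.06},{"travel":[0,-0.09,0.4],"rot":[0,0,0],"fingers":0.06},{"travel":[0,-0.09,0.2],"rot":[0,0,0],"fingers":0.06},{"travel":[0,0,-0.2],"rot":[0,0,0],"fingers":0.06},{"travel":[0,0,-0.2],"rot":[0,0,0],"fingers":0.06}]' |grep -E "tcp|gap|force"
python3 -c "
from h import *
buds('scene');way([.604,-.113,.125])"
```

```text
tcp_pos: [0.4267, -0.0228, 0.1146]
wrist_force: [1.0, -0.0, -0.2]
finger_gap: 0.0452
grip_force: 0.0
scene yellow 98 px [401. 237.] top 0.0758 mean [0.4432 0.2493 0.0727] rect [442.4 248.1] [19.8 21.1] 85
scene red 44 px [321. 201.] top 0.0373 mean [ 0.4451 -0.0175  0.0337] rect [444.3 -18.5] [14.4 16.7] 44
scene red 44 px [331. 207.] top 0.0368 mean [0.4449 0.0226 0.0338] rect [441.5  19.2] [20.  13.7] 44
scene red 71 px [246. 211.] top 0.0599 mean [ 0.6318 -0.1101  0.056 ] rect [ 630.4 -112.3] [20.9 19.2] 18
[ 0.604 -0.113  0.125] -> [-0.753  1.464  0.258]
```

```bash
python3 -m pendant '[{"travel":[-0.15,0.3,-0.1],"rot":[0,0,0],"fingers":0.06},{"travel":[-0.3,0.6,-0.1],"rot":[0,0,0],"fingers":0.06},{"travel":[-0.4,0.9,-0.05],"rot":[0,0,0],"fingers":0.06},{"travel":[-0.4,0.9,0],"rot":[0,0,0],"fingers":0.06}]' |grep -E "tcp"
python3 -m pendant '[{"travel":[-0.2,0.3,0.1],"rot":[0,0,0],"fingers":0.06},{"travel":[-0.35,0.56,0.23],"rot":[0,0,0],"fingers":0.06},{"travel":[-0.36,0.57,0.23],"rot":[0,0,0],"fingers":0.06},{"travel":[-0.36,0.57,0.23],"rot":[0,0,0],"fingers":0.06}]' |grep -E "tcp"
python3 -c "
from h import *
plan(None,Rb());buds('wrist');way([.6255,-.113,.052])"
```

```text
tcp_pos: [0.5334, -0.0726, 0.1365]
tcp_pos: [0.5996, -0.1131, 0.1227]
travel [0. 0. 0.] rot [-0.    -0.004 -0.003]
wrist red 263 px [ 9. 15.] top 0.0399 mean [0.4455 0.0132 0.0372] rect [444.4  14. ] [15.2 10.7] 65
wrist red 104 px [12. 70.] top 0.0396 mean [ 0.4404 -0.0147  0.0381] rect [441.1 -14.5] [13.4  2.4] 0
wrist red 307 px [23. 94.] top 0.0397 mean [ 0.4423 -0.0269  0.0373] rect [440.3 -24.2] [18.4 16.3] 3
wrist red 615 px [335. 217.] top 0.0617 mean [ 0.6255 -0.1129  0.0577] rect [ 625.2 -113.4] [19.9 20.3] 90
[ 0.6255 -0.113   0.052 ] -> [-0.003  0.071  0.629]
```

```bash
python3 -m pendant '[{"travel":[0,0.07,0.3],"rot":[0,0,0],"fingers":0.06},{"travel":[0,0.07,0.53],"rot":[0,0,0],"fingers":0.06},{"travel":[0,0.07,0.63],"rot":[0,0,0],"fingers":0.06},{"travel":[0,0.07,0.63],"rot":[0,0,0],"fingers":-1},{"travel":[0,0.07,0.63],"rot":[0,0,0],"fingers":-1},{"travel":[0,0.07,0.63],"rot":[0,0,0],"fingers":-1},{"travel":[0,0.07,0.63],"rot":[0,0,0],"fingers":-1},{"travel":[0,0.07,0.3],"rot":[0,0,0],"fingers":-1},{"travel":[0,0.07,-0.05],"rot":[0,0,0],"fingers":-1},{"travel":[0,0.07,-0.05],"rot":[0,0,0],"fingers":-1}]' |grep -E "tcp|gap|grip"
python3 -c "
from h import *
way([.435,-.058,.09])"
```

```text
tcp_pos: [0.6105, -0.1147, 0.1401]
finger_gap: 0.0211
grip_force: 34.4
[ 0.435 -0.058  0.09 ] -> [ 0.473 -1.52   0.051]
```

```bash
python3 -m pendant '[{"travel":[0.1,-0.3,0],"rot":[0,0,0],"fingers":-1},{"travel":[0.2,-0.6,0],"rot":[0,0,0],"fingers":-1},{"travel":[0.24,-0.76,0],"rot":[0,0,0],"fingers":-1},{"travel":[0.24,-0.76,0],"rot":[0,0,0],"fingers":-1}]' |grep -E "tcp"
python3 -m pendant '[{"travel":[0.1,-0.3,0],"rot":[0,0,0],"fingers":-1},{"travel":[0.2,-0.6,0],"rot":[0,0,0],"fingers":-1},{"travel":[0.24,-0.75,0.02],"rot":[0,0,0],"fingers":-1},{"travel":[0.24,-0.75,0.02],"rot":[0,0,0],"fingers":-1},{"travel":[0.24,-0.75,0.02],"rot":[0,0,0],"fingers":-1}]' |grep -E "tcp|gap"
python3 -c "
from h import *
way([.435,-.058,.038])"
```

```text
tcp_pos: [0.5154, -0.0829, 0.1094]
tcp_pos: [0.4345, -0.0562, 0.0875]
finger_gap: 0.0214
[ 0.435 -0.058  0.038] -> [-0.015 -0.096  0.401]
```

```bash
python3 -m pendant '[{"travel":[-0.01,-0.09,0.2],"rot":[0,0,0],"fingers":-1},{"travel":[-0.01,-0.09,0.35],"rot":[0,0,0],"fingers":-1},{"travel":[-0.01,-0.09,0.4],"rot":[0,0,0],"fingers":-1},{"travel":[-0.01,-0.09,0.4],"rot":[0,0,0],"fingers":-0.3},{"travel":[-0.01,-0.09,0.4],"rot":[0,0,0],"fingers":0.06},{"travel":[-0.01,-0.09,0.4],"rot":[0,0,0],"fingers":0.06},{"travel":[-0.01,-0.09,0.4],"rot":[0,0,0],"fingers":0.06},{"travel":[-0.01,-0.09,0.2],"rot":[0,0,0],"fingers":0.06},{"travel":[0,0,-0.2],"rot":[0,0,0],"fingers":0.06},{"travel":[0,0,-0.8],"rot":[0,0,0],"fingers":0.06}]' |grep -E "tcp|gap|force"
python3 -m pendant '[{"travel":[-0.3,0.4,-0.4],"rot":[0,0,0],"fingers":0.06},{"travel":[-0.6,0.8,-0.8],"rot":[0,0,0],"fingers":0.06},{"travel":[-0.8,0.9,-0.9],"rot":[0,0,0],"fingers":0.06},{"travel":[-0.8,0.9,-0.9],"rot":[0,0,0],"fingers":0.06},{"travel":[-0.8,0.9,-0.9],"rot":[0,0,0],"fingers":0.06}]' |grep -E "tcp"
python3 -c "
from h import *
st();buds('scene');buds('top')
p,d,x=shot('top','t3.png');cv2.imwrite('pics/t3c.png',cv2.resize(p[110:270,170:430],(780,480)))
p,d,x=shot('scene','s5.png');cv2.imwrite('pics/s5c.png',cv2.resize(p[150:330,280:500],(733,600)))"
```

```text
tcp_pos: [0.4142, -0.0554, 0.1596]
wrist_force: [1.4, -0.3, -0.7]
finger_gap: 0.0453
grip_force: 0.0
tcp_pos: [0.4955, -0.1554, 0.293]
38.8 tcp [ 0.4955 -0.1554  0.293 ] j [-0.53  0.01 -0.25  1.09  0.13  1.06] gap 0.0452 F [0.1 0.6 0.4] 0.0
[[0.004, 0.968, 0.252], [1.0, -0.003, -0.002], [-0.001, 0.252, -0.968]]
scene yellow 101 px [401. 237.] top 0.0763 mean [0.4425 0.249  0.0732] rect [441.4 248.2] [21.5 19.2] 1
scene red 48 px [311. 195.] top 0.039 mean [ 0.4487 -0.0553  0.0351] rect [446.7 -55.9] [19.2 17. ] 46
scene red 45 px [321. 200.] top 0.0382 mean [ 0.4463 -0.0173  0.0348] rect [445.1 -17.6] [17.  16.8] 49
scene red 42 px [331. 207.] top 0.0375 mean [0.4456 0.023  0.0334] rect [444.4  22. ] [13.  13.7] 44
top yellow 100 px [223. 219.] top 0.077 mean [0.4372 0.2457 0.0734] rect [437.1 246.2] [19.9 17.4] 89
top red 36 px [333. 216.] top 0.0395 mean [ 0.4356 -0.0229  0.0357] rect [437.4 -23. ] [17.9 15.6] 89
top red 33 px [346. 215.] top 0.041 mean [ 0.439  -0.0591  0.0371] rect [440.2 -58.6] [17.7 13.1] 90
top red 29 px [317. 217.] top 0.0381 mean [0.4344 0.0163 0.0345] rect [435.9  16.2] [15.3 15. ] 87
```

View pics/t3c.png

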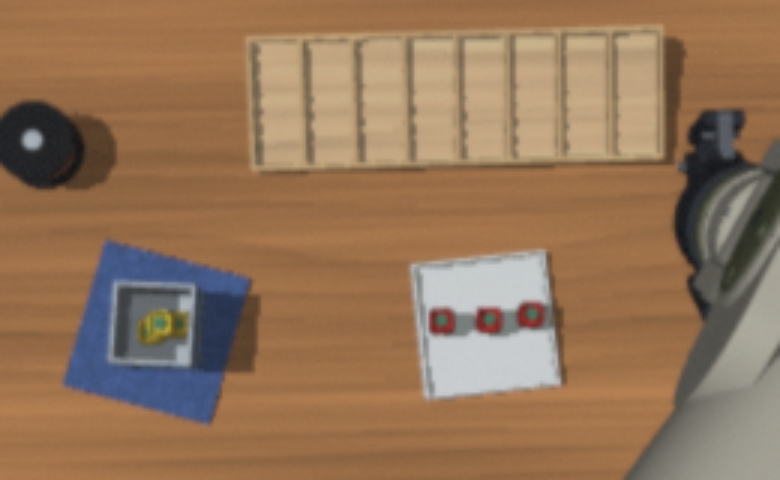

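View pics/s5c.png

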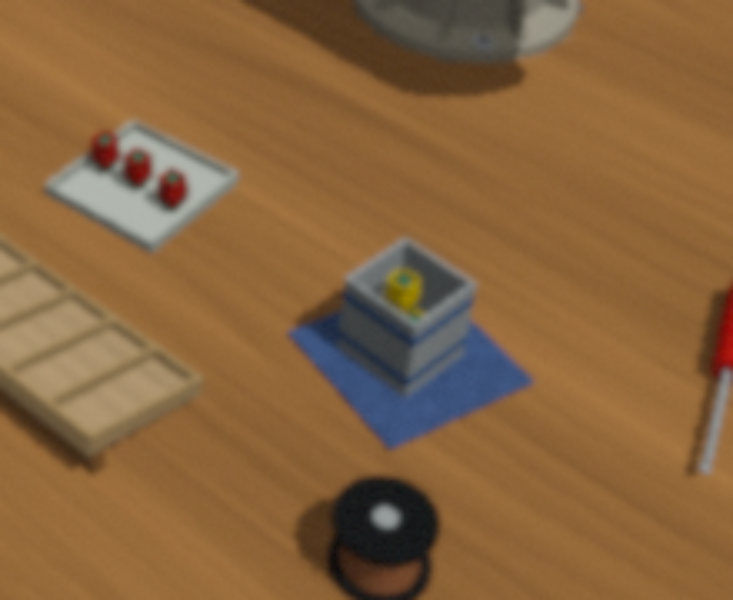

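The top view shows the bin empty, the three reds in the tray at (442,320), (488,319) and (531,315), and the pot upright on the mat at (155,324). The scene view shows the last yellow at (403,285) standing on the other two, with its centre about 17 mm below the rim. The gripper is clear, so I'm handing in.

```bash
python3 -c "
from workcell import env
print(env.hand_in())"
```

```text
the job is handed in; nothing more can be done
None
```

The job is handed in, though no verdict came back: the pot stands mouth-up on the mat, all three yellow buds are in it (the third stands on the other two, centre below the rim), and the three reds stand in the tray; the arm never went near the flower tin, spool or screwdriver.

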